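Take a glue-up out of its press weights

TASK

The glue under the whale on this plaque has set, so take the stack apart from the top down: the brass weight goes back in the small wooden dish, then the blue weight in the large black dish, then the wooden pressing block in the metal tray, and last the plaque goes whale side up, centred and lengthwise, on the wire drying rack. Set each thing down flat in its place without dropping it, before you take the next. Leave the glue bottle and the pencil cup where they stand.

Things in the scene. Friction and masses are not known exactly. Their poses are not given: they have to be found in the camera images.
- brass_weight: top of the stack: plain brass disc weight, upright cylinder 42 mm in diameter and 28 mm high, 0.25 to 0.4 kg, with two thin dark grooves round it. Origin at the centre of its underside, z up. Stands on the blue weight.
- blue_weight: second in the stack: steel disc weight painted blue with a bare steel band round its waist, upright cylinder 56 mm in diameter and 34 mm high, 0.55 to 0.9 kg. Origin at the centre of its underside, z up. Stands on the pressing block.
- press_block: third in the stack: dark brown plywood pressing block, 60 mm (its x) by 110 mm (its y) by 24 mm high, about 0.13 kg. Origin at the centre of its underside, z up. Lies lengthwise along the plaque, on the whale.
- plaque: bottom of the stack, only its ends showing: pale wooden plaque 66 mm (its x) by 190 mm (its y), 16 mm thick, about 0.16 kg, with a dark whale 4 mm thick, about 55 by 105 mm, glued mid-top; the block lies on the whale. Origin at the centre of its underside, z up. Lies lengthwise on a fixed white glue board 105 by 220 mm, 12 mm high, flat on the bench; the whole stack is 118 mm high from the bench.
- small_dish: fixed round dish of pale wood with a cork floor, for the brass weight: 76 mm in outer diameter, 10 mm high, floor 5 mm above the bench, rim 5 mm above that floor, clear floor 64 mm in diameter. Origin at the centre of its underside, on the bench.
- large_dish: fixed round black dish with a rubber floor, for the blue weight: 90 mm in outer diameter, 10 mm high, floor 5 mm above the bench, rim 5 mm above that floor, clear floor 78 mm in diameter. Origin at the centre of its underside, on the bench.
- block_tray: fixed shallow aluminium tray with a blue cloth floor, for the pressing block: outside 94 mm (its x) by 144 mm (its y), 10 mm high, walls 5 mm thick, floor 5 mm above the bench and walls 5 mm above that floor, clear floor 84 by 134 mm. Origin at the centre of its underside, on the bench.
- drying_rack: fixed wire drying rack, for the plaque: 106 mm (its x) by 222 mm (its y), flat top of steel rods 30 mm above the bench, no rim. Origin on the bench under its centre; the plaque's long side goes along its long side, either way round.
- glue_bottle: bystander: yellow glue bottle with orange cap, 54 mm in diameter, 130 mm high, standing at one side of the work. Origin at the centre of its underside.
- pencil_cup: bystander: white cup with three pencils, 70 mm in diameter, 85 mm high (125 mm with the pencils), standing at one side of the work. Origin at the centre of its underside.

How it is judged:
On the way, in this order (a step that is already met when the one before it is completed fails the run):
1. the brass weight stands released in the small wooden dish (horizontal distance between brass_weight and small_dish below 0.015 m and z of brass_weight in the frame of small_dish between 0.002 and 0.008 m and angle between brass_weight's own z axis and vertical below 0.06 rad and contact force between the fingers and brass_weight below 0.1 N and linear speed of brass_weight below 0.02 m/s and angular speed of brass_weight below 0.1 rad/s), for 0.2 s.
2. the blue weight stands released in the large black dish (horizontal distance between blue_weight and large_dish below 0.015 m and z of blue_weight in the frame of large_dish between 0.002 and 0.008 m and angle between blue_weight's own z axis and vertical below 0.06 rad and contact force between the fingers and blue_weight below 0.1 N and linear speed of blue_weight below 0.02 m/s and angular speed of blue_weight below 0.1 rad/s), for 0.2 s.
3. the pressing block lies released in the metal tray (horizontal distance between press_block and block_tray below 0.019 m and z of press_block in the frame of block_tray between 0.002 and 0.008 m and angle between press_block's own z axis and vertical below 0.06 rad and contact force between the fingers and press_block below 0.1 N and linear speed of press_block below 0.02 m/s and angular speed of press_block below 0.1 rad/s), for 0.2 s.
4. the plaque lies released, whale up, on the drying rack (horizontal distance between plaque and drying_rack below 0.02 m and z of plaque in the frame of drying_rack between 0.027 and 0.033 m and angle between plaque's own z axis and vertical below 0.06 rad and angle between the y axis of plaque and the y axis of drying_rack, either way round below 0.26 rad and contact force between the fingers and plaque below 0.1 N and linear speed of plaque below 0.02 m/s and angular speed of plaque below 0.1 rad/s), for 0.2 s.
At the end, for the whole second after the job is handed in: Flat, released and at rest: the brass weight on the floor of the small dish, the blue one in the large dish (centres within 15 mm), the block on the tray's floor (19 mm), the plaque, whale up, on the rack (20 mm, long sides within 15 degrees) (all of step 1 and all of step 2 and all of step 3 and all of step 4); the robot touches nothing.
It fails at once if a weight, the block or the plaque falls or is dropped: it moves faster than 0.6 m/s with no finger on it ((linear speed of brass_weight above 0.6 m/s and contact force between the fingers and brass_weight below 0.1 N) or (linear speed of blue_weight above 0.6 m/s and contact force between the fingers and blue_weight below 0.1 N) or (linear speed of press_block above 0.6 m/s and contact force between the fingers and press_block below 0.1 N) or (linear speed of plaque above 0.6 m/s and contact force between the fingers and plaque below 0.1 N)).
It fails at once if the glue bottle or the pencil cup is pushed by more than 30 mm or tipped (distance of any of glue_bottle, pencil_cup from where it was at the start of the episode above 0.03 m or angle between any of glue_bottle, pencil_cup's own z axis and vertical above 0.4 rad).
It also fails if it takes over 115 s, if anything falls off the work surface, if the arm or the gripper's body presses on something with over 40 N, if the wrist force passes 120 N, or if a joint passes its speed limit or range.

ROBOT

A 7-joint arm with a two-finger parallel gripper is mounted at the origin on the work surface. World frame = base frame: x ahead of the robot, y to its left, z up, the work surface at z = 0. Lengths are in m, angles in rad, forces in N, time in s.
With the tool pointing down it reaches from about 0.425 to 0.925 m from the base axis. Payload 6.8 kg.
Tool frame: the origin (TCP) lies on the centre line of the jaws, within the pads' length; the fingertips stand 19 mm ahead of it and the grasp point (between the pads) is the TCP (r.tip_extent is the y of the fingertips in the tool frame, in m); y points along the fingers, z is the direction in which the jaws open and shut, and the axes are right-handed (so a half turn about y gives the same grasp; the last joint's range is limited). The gripper opens to 85 mm and grips with 20 to 120 N. Pads are 22 mm wide; open, the fingers measure 114 mm over their backs; the gripper's body (76 mm by 85 mm) begins 54 mm behind the grasp point. The pads swing forward as they close: fully open they stand 13 mm farther back than shut.
Start: joints at [-1.415, 0.477, 0.022, 1.555, -0.011, 1.109, -0.083], TCP at [0.176, 0.652, 0.25] pointing down, gripper open.
Joint ranges: [-2.96, 2.96], [-0.34, 2.1], [-1.41, 1.46], [0.24, 2.44], [-1.37, 4.51], [0.17, 1.92], [-2.96, 2.96]. Speed limits (rad/s): [2.39, 2.39, 3.14, 3.14, 3.14, 3.14, 3.14].

INTERFACE

Orientations are given as a rotation vector (axis times angle).
In Python, from bench import r gives the robot as it stands. The module is installed in compiled form; this text tells all that it offers.
- The arm moves only by the tool jog_arm, never from a script. Its argument "motion" is a list of rows, each a list of 3 entries, a list of its own where there are three numbers: the opening, from 0 (shut) to 1 (fully open), then the shift along the tool's x, y, z in m, then the turn, a rotation vector about the tool's x, y, z in degrees. A call has 1 to 10 rows; each row shifts and turns the commanded pose from where the row before left it, along the tool's axes as they then stand; what a row does not reach is not made up. A row lasts 1/12 s, in which the tool goes at most 41.7 mm and 7.16 degrees, less where a joint would pass 70% of its speed; a pose out of reach is approached as far as the arm can. A call with a gripper value outside its range is refused whole. The fingers move at their own pace and stop on an object; "force" is the grip in N (left out, the last holds). Time passes only in rows, so rows that do not move let the fingers close. It gives the time, the measured TCP pose, the force and the opening at its end, in the units of the state.
- r.get_obs(): the state, without advancing time (a new reading comes with each control period).
- r.grab_frame(name): name is "side" or "top" or "wrist"; returns a dict with "image" (420x560x3 uint8, red, green, blue), "range_z" (420x560 float32, m along the optical axis (not along the pixel's ray), 0 where there is no reading), "fx", "fy", "cx", "cy" (pixels), "xyz" and "orientation" of the camera in the world. Camera axes: x right, y down, z forward; pixel columns grow to the right and rows downward; lengths in m; the calibration is good to about 2 mm. A picture is of the moment at which its call begins.
- r.hand_in(): hands the job in, once; it reports no verdict.
The state is a dict: "clock": time; "joints": joint angles; "qvel": joint speeds; "tau": joint torques, N m; "tcp_pos": TCP position; "orientation": TCP orientation; "contact_force": force on the tool from outside, world axes, zero at the start; "moment": the same for the moment, N m; "grip_width": finger opening in m.
Only numpy, scipy, OpenCV 4.12 (cv2) and the standard library are available. Lean on these libraries where they do the work, as an engineer would, in place of code of your own. Each camera call takes 0.05 s, during which the arm holds its last target.

## Working session

There is one attempt and no reset: what is moved stays moved. The work goes in short steps, Python scripts to look and compute and a tool call to move; the robot and the scene stay as the last step left them, time stands still between calls to the robot, and variables do not carry over. Pictures are saved under pics/ and viewed, and the job is handed in when it is done.

Besides the shell and the picture viewer there is one more tool, called after ">>>" as a command line: name --argument value ..., lists and objects as JSON in quotes. jog_arm: Moves the arm, as the interface text tells. Its arguments: {"type":"object","properties":{"motion":{"type":"array","items":{"type":"array"}},"force":{"type":"number"}},"required":["motion"]}

```bash
mkdir -p pics; python3 - <<'E'
from bench import r
import cv2,numpy as np
for n in ("top","side"):
    f=r.grab_frame(n); cv2.imwrite(f"pics/{n}0.png",f["image"][:,:,::-1]); np.savez(f"{n}0.npz",**{k:np.array(v) for k,v in f.items()})
    print(n,f["fx"],f["cx"],f["cy"],f["xyz"],f["orientation"])
o=r.get_obs(); print({k:np.round(v,3) for k,v in o.items()})
E
```

```text
top 448.38775827318045 281.19465200122147 214.4276999685319 [0.43141256 0.01545215 1.19273047] [-2.15612764  2.20797907 -0.12568419]
side 539.2287332788703 277.8125520250692 201.97787689538646 [ 0.11018493 -1.04287519  1.14547578] [-2.29312507  0.4250335  -0.18821271]
{'clock': np.float64(0.1), 'joints': array([-1.415,  0.478,  0.022,  1.556, -0.012,  1.109, -0.083]), 'qvel': array([ 0.002, -0.001,  0.   , -0.002, -0.001, -0.   , -0.001]), 'tau': array([ 3.0000e-03, -5.9775e+01,  1.6130e+00, -2.8195e+01,  1.3000e-02,
        5.0000e-03, -0.0000e+00]), 'tcp_pos': array([0.176, 0.651, 0.249]), 'orientation': array([-1.563,  0.207, -0.207]), 'contact_force': array([ 0.234,  0.757, -0.023]), 'moment': array([ 0.07 , -0.012,  0.037]), 'grip_width': np.float64(0.085)}
```

View pics/top0.png

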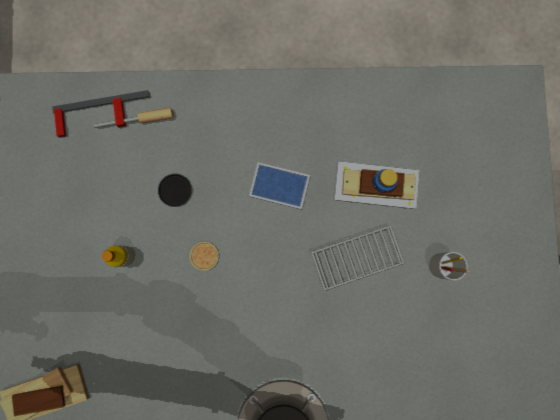

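View pics/side0.png

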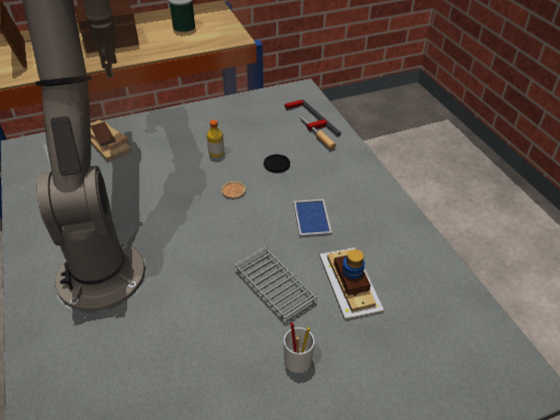

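The top view shows, by pixel: bottle (115,256), small dish (204,256), large dish (174,190), tray (279,185), stack (377,184), rack (357,257) and cup (453,266). Next I measure from enlarged crops.

```bash
cat > h.py <<'E'
import numpy as np,cv2
from scipy.spatial.transform import Rotation as R
def load(n): return dict(np.load(n))
def ray(f,u,v,z):
    "intersect pixel with world plane z"
    M=R.from_rotvec(f["orientation"]).as_matrix()
    d=np.stack([(np.asarray(u,float)-f["cx"])/f["fx"],(np.asarray(v,float)-f["cy"])/f["fy"],np.ones(np.shape(u))],-1)@M.T
    t=(z-f["xyz"][2])/d[...,2]
    return f["xyz"]+d*t[...,None]
def cloud(f):
    M=R.from_rotvec(f["orientation"]).as_matrix(); z=f["range_z"]
    v,u=np.mgrid[:z.shape[0],:z.shape[1]]
    return np.stack([(u-f["cx"])/f["fx"]*z,(v-f["cy"])/f["fy"]*z,z],-1)@M.T+f["xyz"]
E
python3 - <<'E'
from h import *
f=load("top0.npz"); P=cloud(f); im=f["image"][:,:,::-1]
for n,(u,v) in dict(bench=(320,210),bottle=(115,256),small=(204,256),large=(174,190),tray=(279,185),brass=(387,177),cup=(453,266),plq=(350,184)).items(): print(n,P[v,u].round(3))
a=cv2.resize(im[155:215,325:430],None,fx=7,fy=7,interpolation=cv2.INTER_CUBIC)
cv2.imwrite("pics/stack.png",a)
b=cv2.resize(im[155:300,150:320],None,fx=4,fy=4,interpolation=cv2.INTER_CUBIC);cv2.imwrite("pics/left.png",b)
c=cv2.resize(im[220:295,305:410],None,fx=7,fy=7,interpolation=cv2.INTER_CUBIC);cv2.imwrite("pics/rack.png",c)
E
```

```text
bench [ 0.554 -0.114  0.002]
bottle [0.444 0.393 0.107]
small [0.439 0.196 0.007]
large [0.616 0.274 0.004]
tray [ 0.624 -0.006  0.005]
brass [ 0.619 -0.267  0.121]
cup [ 0.397 -0.459  0.012]
plq [ 0.619 -0.193  0.027]
```

View pics/stack.png

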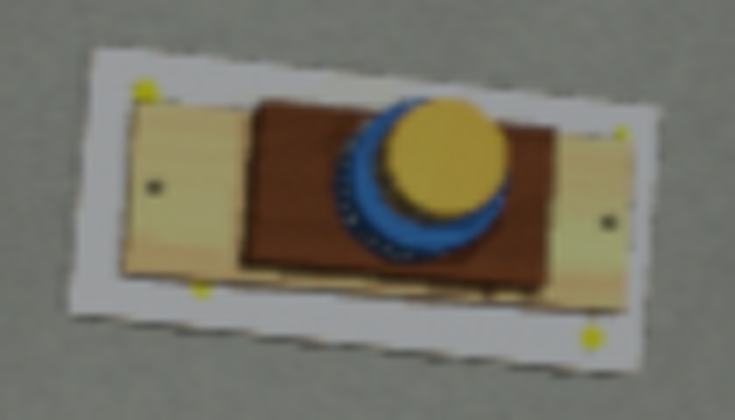

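View pics/left.png

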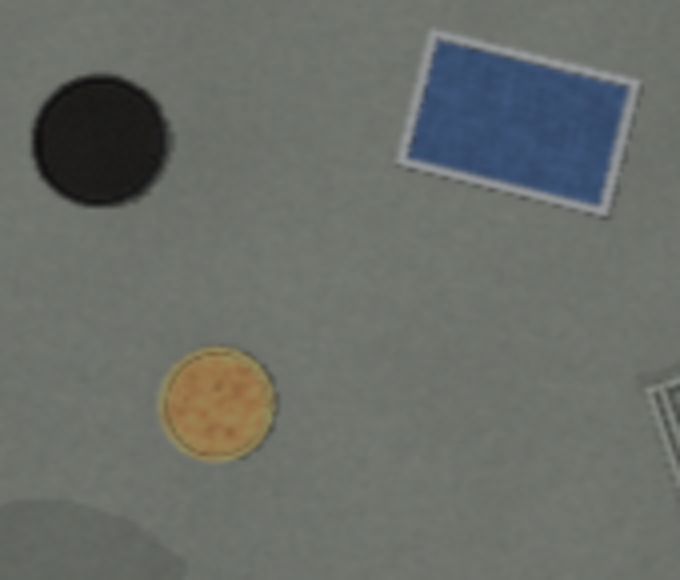

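View pics/rack.png

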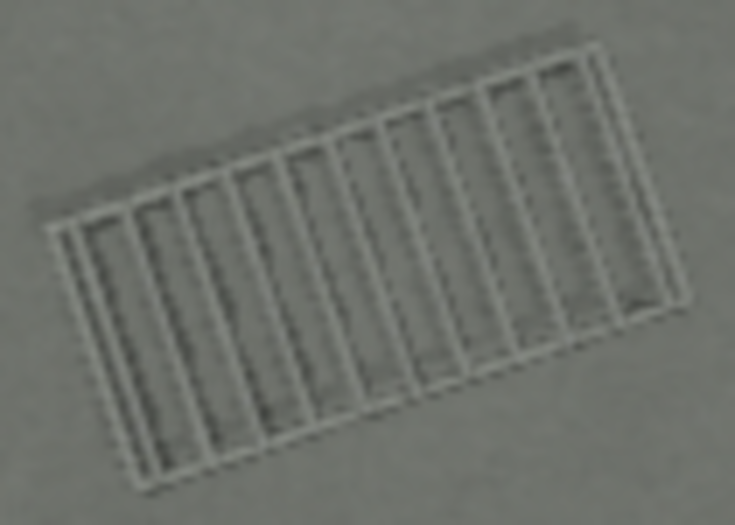

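```bash
python3 - <<'E'
from h import *
f=load("top0.npz")
def q(pts,s,u0,v0,z):
    p=np.array(pts,float); return ray(f,(p[:,0]+.5)/s-.5+u0,(p[:,1]+.5)/s-.5+v0,z)
def rect(n,pts,*a):
    P=q(pts,*a)[:,:2]; c=P.mean(0); L=(P[1]+P[2]-P[0]-P[3])/2; W=(P[2]+P[3]-P[0]-P[1])/2
    print(n,c.round(4),"long",np.linalg.norm(L).round(4),"yaw of long",np.degrees(np.arctan2(L[1],L[0])).round(1),"short",np.linalg.norm(W).round(4),np.degrees(np.arctan2(W[1],W[0])).round(1))
rect("plaque",[(137,103),(632,137),(628,308),(122,274)],7,325,155,.028)
rect("board",[(95,48),(660,105),(640,375),(72,317)],7,325,155,.012)
rect("block",[(257,101),(555,127),(547,287),(243,262)],7,325,155,.056)
rect("rack",[(50,228),(597,45),(690,302),(145,490)],7,305,220,.03)
rect("tray",[(432,30),(640,80),(607,215),(399,163)],4,150,155,.01)
print("blue",q([(432,178)],7,325,155,.09));print("brass",q([(447,157)],7,325,155,.118))
print("small",q([(218,404)],4,150,155,.01),"large",q([(101,140)],4,150,155,.01))
o=f; g=load("side0.npz"); im=g["image"][:,:,::-1]
cv2.imwrite("pics/sstack.png",cv2.resize(im[235:325,310:390],None,fx=6,fy=6,interpolation=cv2.INTER_CUBIC))
cv2.imwrite("pics/sdish.png",cv2.resize(im[145:205,210:300],None,fx=7,fy=7,interpolation=cv2.INTER_CUBIC))
E
```

```text
plaque [ 0.6171 -0.269 ] long 0.1896 yaw of long -95.2 short 0.0654 174.2
board [ 0.6177 -0.2678] long 0.2179 yaw of long -97.1 short 0.1046 172.9
block [ 0.6166 -0.2699] long 0.1114 yaw of long -96.1 short 0.06 173.5
rack [ 0.4254 -0.2046] long 0.215 yaw of long -72.9 short 0.1012 -162.2
tray [ 0.6226 -0.0072] long 0.1428 yaw of long -105.2 short 0.093 164.9
blue [[ 0.61665873 -0.27293286  0.09      ]]
brass [[ 0.61924094 -0.27120798  0.118     ]]
small [[0.4400901  0.19472668 0.01      ]] large [[0.61632507 0.27058514 0.01      ]]
```

View pics/sstack.png

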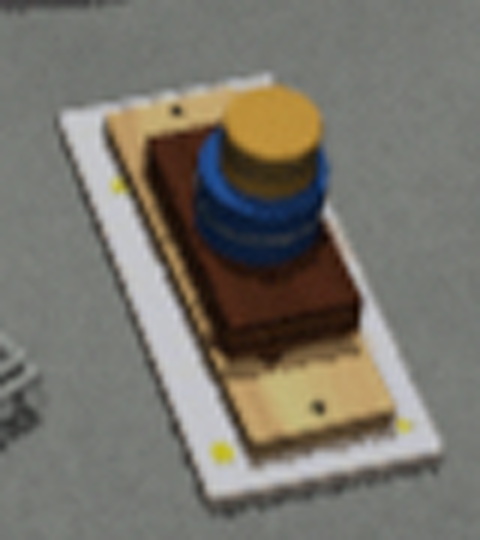

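View pics/sdish.png

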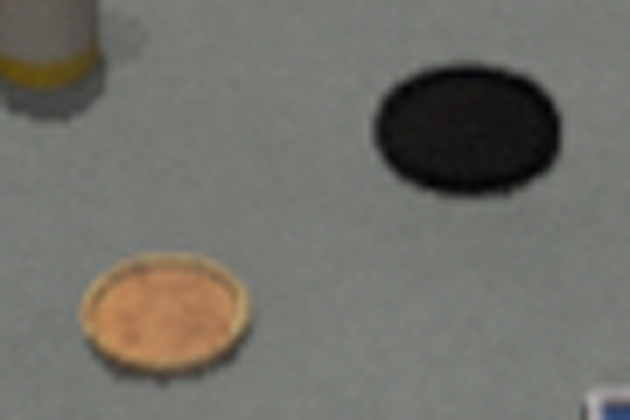

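```bash
cat >> h.py <<'E'
def go(x,y,z,ax=None):
    """delta to target in present tool axes; ax = wanted world bearing (deg) of jaw axis z"""
    from bench import r
    o=r.get_obs(); M=R.from_rotvec(o["orientation"]).as_matrix()
    b=np.degrees(np.arctan2(M[1,2],M[0,2]))
    d=M.T@(np.array([x,y,z])-o["tcp_pos"])
    print("t",round(float(o["clock"]),2),"tcp",o["tcp_pos"].round(4),"jaw bearing",b.round(2),"tooly",M[:,1].round(3),"grip",round(float(o["grip_width"]),4),"F",o["contact_force"].round(1),"J",o["joints"].round(2))
    print("d tool mm",(d*1000).round(1))
    if ax is not None:
        Rz=R.from_euler('z',ax,degrees=True).as_matrix()
        for a in (ax,ax+180):
            c=np.cos(np.radians(a));s=np.sin(np.radians(a))
            Z=np.array([c,s,0]);Y=np.array([0,0,-1.]);T=np.stack([np.cross(Y,Z),Y,Z],1)
            print("turn",np.degrees(R.from_matrix(M.T@T).as_rotvec()).round(2), "then d",(T.T@(np.array([x,y,z])-o["tcp_pos"])*1000).round(1))
E
python3 - <<'E'
from h import *
from bench import r
print(r.tip_extent)
f=load("side0.npz")
def q(n,X,Y,s,u0,v0,z): print(n,ray(f,(X+.5)/s-.5+u0,(Y+.5)/s-.5+v0,z).round(4))
q("brass",273,124,6,310,235,.118);q("small",165,312,7,210,145,.01);q("large",470,128,7,210,145,.01)
go(.619,-.271,.25,174)
f=r.grab_frame("wrist");cv2.imwrite("pics/w0.png",f["image"][:,:,::-1])
M=R.from_rotvec(r.get_obs()["orientation"]).as_matrix()
print("cam in tool",M.T@(f["xyz"]-r.get_obs()["tcp_pos"]))
E
```

```text
0.019
brass [ 0.6182 -0.2752  0.118 ]
small [0.4381 0.19   0.01  ]
large [0.6136 0.2636 0.01  ]
t 0.1 tcp [0.1759 0.6511 0.2494] jaw bearing 74.89 tooly [-0.    -0.002 -1.   ] grip 0.0854 F [ 0.2  0.8 -0. ] J [-1.42  0.48  0.02  1.56 -0.01  1.11 -0.08]
d tool mm [ 668.2    0.8 -774.7]
turn [ 8.000e-02 -9.911e+01 -8.000e-02] then d [-8.708e+02 -6.000e-01 -5.371e+02]
turn [8.000e-02 8.089e+01 7.000e-02] then d [ 8.708e+02 -6.000e-01  5.371e+02]
cam in tool [-0.07280328 -0.12410579 -0.00041815]
```

View pics/w0.png

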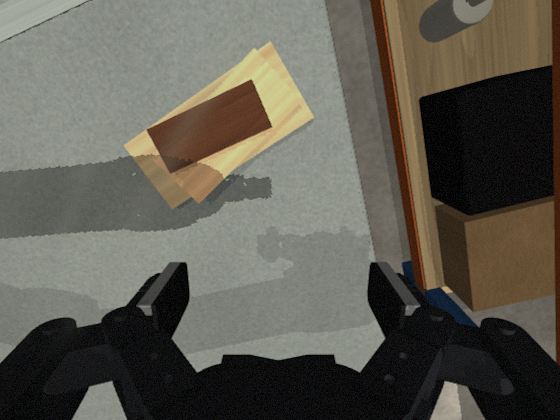

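```bash
python3 - <<'E'
from h import *
from bench import r
o=r.get_obs(); f=r.grab_frame("wrist")
P=cloud(f); M=R.from_rotvec(o["orientation"]).as_matrix(); T=(P-o["tcp_pos"])@M
for u,v in [(178,266),(170,270),(165,285),(385,268),(378,266),(380,290),(150,300)]: print(u,v,T[v,u].round(4), f["range_z"][v,u].round(3))
m=(f["range_z"]>0)&(f["range_z"]<.2)
Q=T[m]; print(Q[:,1].max(), Q[np.argsort(Q[:,1])[-5:]].round(4))
s=m&(T[...,1]>-.02);print(np.percentile(T[s],[0,5,50,95,100],axis=0).round(4))
E
```

```text
178 266 [-0.011  -0.003  -0.0444] 0.134
170 270 [-0.011  -0.0067 -0.0467] 0.13
165 285 [-0.0116 -0.02   -0.044 ] 0.117
385 268 [-0.0105 -0.0039  0.0463] 0.133
378 266 [-0.0106 -0.0023  0.0437] 0.135
380 290 [-0.0035 -0.0104  0.0427] 0.129
150 300 [-0.0108 -0.029  -0.0462] 0.109
0.005988292706550408 [[ 0.0039  0.0054  0.0427]
 [-0.003   0.0055  0.0426]
 [-0.003   0.0055 -0.0431]
 [-0.0061  0.0056 -0.0433]
 [ 0.0031  0.006  -0.0433]]
[[-0.0119 -0.02   -0.0565]
 [-0.0111 -0.0191 -0.0535]
 [-0.0065 -0.0101 -0.0425]
 [ 0.0092  0.0022  0.0529]
 [ 0.0119  0.006   0.0563]]
```

>>> jog_arm --motion '[[1,[0.04,0,-0.002],[0,7,0]],[1,[0.04,0,0.003],[0,7,0]],[1,[0.04,0,0.008],[0,7,0]],[1,[0.038,0,0.012],[0,7,0]],[1,[0.036,0,0.016],[0,7,0]],[1,[0.034,0,0.02],[0,7,0]]]'

```text
clock: 0.7
tcp_pos: [0.4049, 0.5747, 0.2502]
orientation: [-1.426, 0.781, -0.781]
contact_force: [0.2, -0.4, -0.0]
grip_width: 0.0854
```

```bash
python3 -c "
from h import *
go(.60,-.2,.25,-6)"
```

```text
t 0.7 tcp [0.4049 0.5747 0.2502] jaw bearing 32.55 tooly [-0. -0. -1.] grip 0.0854 F [ 0.2 -0.4 -0. ] J [-1.2   0.53  0.23  1.49 -0.13  1.13 -0.38]
d tool mm [ 7.580e+02  3.000e-01 -2.523e+02]
turn [1.000e-02 3.855e+01 0.000e+00] then d [7.501e+02 2.000e-01 2.750e+02]
turn [ 0.0000e+00 -1.4145e+02 -1.0000e-02] then d [-7.501e+02  2.000e-01 -2.750e+02]
```

>>> jog_arm --motion '[[1,[0.036,0,-0.015],[0,6.4,0]],[1,[0.037,0,-0.01],[0,6.4,0]],[1,[0.038,0,-0.006],[0,6.4,0]],[1,[0.039,0,0],[0,6.4,0]],[1,[0.039,0,0.006],[0,6.4,0]],[1,[0.038,0,0.01],[0,6.4,0]],[1,[0.039,0,0.014],[0,0,0]],[1,[0.039,0,0.014],[0,0,0]],[1,[0.039,0,0.014],[0,0,0]],[1,[0.039,0,0.014],[0,0,0]]]'

```text
clock: 1.53
tcp_pos: [0.4966, 0.1857, 0.2504]
orientation: [-1.162, 1.28, -1.279]
contact_force: [0.9, 1.1, 0.9]
grip_width: 0.0854
```

>>> jog_arm --motion '[[0.6,[0.039,0,0.008],[0,0,0]],[0.6,[0.039,0,0.008],[0,0,0]],[0.6,[0.039,0,0.008],[0,0,0]],[0.6,[0.039,0,0.008],[0,0,0]],[0.6,[0.039,0,0.008],[0,0,0]],[0.6,[0.039,0,0.008],[0,0,0]],[0.6,[0,0,0],[0,0,0]]]'

```text
clock: 2.12
tcp_pos: [0.5215, -0.0591, 0.2511]
orientation: [-1.157, 1.285, -1.292]
contact_force: [0.5, -1.0, 0.6]
grip_width: 0.0511
```

```bash
cat > w.py <<'E'
import sys
from h import *
from bench import r
f=r.grab_frame("wrist");o=r.get_obs();np.savez(sys.argv[1]+".npz",tcp=o["tcp_pos"],ori=o["orientation"],**{k:np.array(v) for k,v in f.items()})
cv2.imwrite(f"pics/{sys.argv[1]}.png",f["image"][:,:,::-1])
P=cloud(f); M=R.from_rotvec(o["orientation"]).as_matrix(); T=(P-o["tcp_pos"])@M
m=(f["range_z"]>0)&(f["range_z"]<.16)&(T[...,1]>-.025)&(abs(T[...,0])<.012)&(abs(T[...,2])<.06)
Q=T[m]; 
if len(Q): print("tip",np.sort(Q[:,1])[-8:].round(4), "w",o["grip_width"])
go(.619,-.273,.2,-6)
E
python3 w.py w1
```

```text
tip [0.0145 0.0145 0.0145 0.015  0.015  0.0151 0.0153 0.0153] w 0.0514546656184689
t 2.17 tcp [ 0.5216 -0.055   0.2506] jaw bearing -6.01 tooly [ 0.001 -0.001 -1.   ] grip 0.0515 F [1.1 0.8 0.9] J [-0.54  0.26  0.62  1.95 -0.18  0.99  0.06]
d tool mm [206.5  51.  119.7]
turn [-0.05 -0.01  0.08] then d [206.6  50.6 119.7]
turn [-1.2000e-01  1.7999e+02 -7.0000e-02] then d [-206.6   50.6 -119.7]
```

View pics/w1.png

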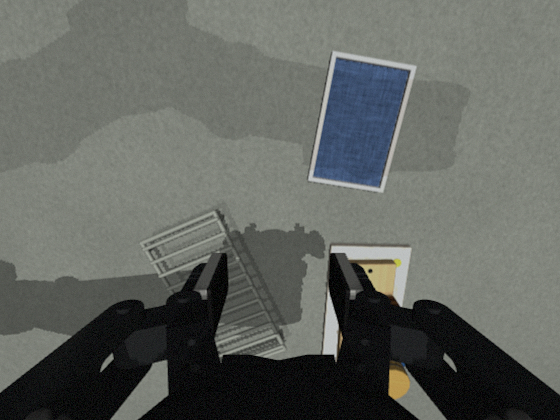

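>>> jog_arm --motion '[[0.7,[0.039,0,0.008],[0,0,0]],[0.7,[0.039,0,0.013],[0,0,0]],[0.7,[0.039,0,0.013],[0,0,0]],[0.7,[0.039,0,0.013],[0,0,0]],[0.7,[0.039,0,0.013],[0,0,0]],[0.7,[0.039,0,0.013],[0,0,0]],[0.7,[0.039,0,0.013],[0,0,0]],[0.7,[0.039,0,0.013],[0,0,0]],[0.7,[0,0,0.013],[0,0,0]],[0.7,[0,0,0],[0,0,0]]]'

```text
clock: 3.0
tcp_pos: [0.6047, -0.3728, 0.2494]
orientation: [-1.162, 1.281, -1.282]
contact_force: [1.4, 1.2, 0.0]
grip_width: 0.06
```

```bash
python3 w.py w2; python3 - <<'E'
from h import *
f=load("w1.npz")
print("tray",ray(f,[331,415,384,309],[52,67,192,181],.01).round(4), ray(f,[331,415,384,309],[52,67,192,181],.01).mean(0).round(4))
print(ray(f,[147,217],[244,211],.03))
E
```

```text
tip [0.013  0.0131 0.0132 0.0132 0.0133 0.0136 0.0136 0.0136] w 0.059963425282635624
t 3.05 tcp [ 0.6044 -0.3707  0.2491] jaw bearing -5.48 tooly [-0.001  0.001 -1.   ] grip 0.06 F [-0.2 -0.6 -0.2] J [ 0.06  0.6   0.63  1.49 -0.37  1.17  0.66]
d tool mm [-98.6  49.2   5.2]
turn [ 0.05  0.52 -0.04] then d [-98.7  49.1   4.3]
turn [-6.0000e-02 -1.7948e+02 -8.0000e-02] then d [98.7 49.1 -4.3]
tray [[ 0.5943  0.075   0.01  ]
 [ 0.6851  0.0502  0.01  ]
 [ 0.6501 -0.0875  0.01  ]
 [ 0.5594 -0.0637  0.01  ]] [ 0.6222 -0.0065  0.01  ]
[[ 0.35467661 -0.11590625  0.03      ]
 [ 0.44667558 -0.08359453  0.03      ]]
```

View pics/w2.png

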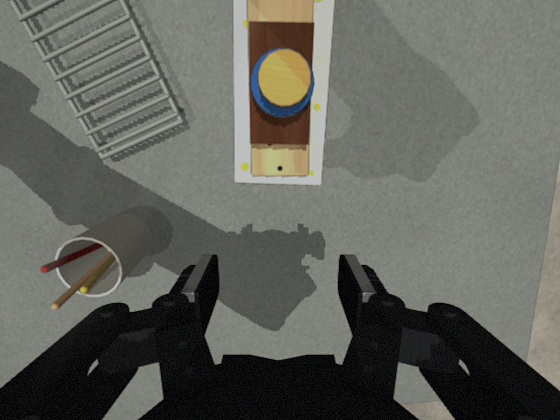

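```bash
python3 - <<'E'
from h import *
f=load("w2.npz")
print("brass",ray(f,284,78,.118).round(4), ray(f,[258,311],[78,78],.118))
print("blue",ray(f,282,83,.09).round(4), ray(f,[250,313],[83,83],.09))
c=ray(f,[249,312,310,251],[22,23,145,143],.056);print("block",c,c.mean(0))
print("plaque end",ray(f,[251,309],[177,177],.028)); P=cloud(f); print(P[78,284],P[40,280],P[165,262])
E
```

```text
brass [ 0.6194 -0.271   0.118 ] [[ 0.59937908 -0.26896571  0.118     ]
 [ 0.64022609 -0.2730192   0.118     ]]
blue [ 0.6182 -0.2715  0.09  ] [[ 0.59069051 -0.26876811  0.09      ]
 [ 0.64480025 -0.27413809  0.09      ]]
block [[ 0.59375398 -0.2132966   0.056     ]
 [ 0.65123356 -0.21980989  0.056     ]
 [ 0.64183727 -0.32935177  0.056     ]
 [ 0.58208548 -0.32140559  0.056     ]] [ 0.61722757 -0.27096596  0.056     ]
plaque end [[ 0.57473959 -0.36110195  0.028     ]
 [ 0.64087858 -0.36767444  0.028     ]]
[ 0.61937956 -0.27109632  0.11922198] [ 0.62060816 -0.2309851   0.05680668] [ 0.58884553 -0.34869399  0.02798563]
```

>>> jog_arm --motion '[[0.7,[-0.033,0,0.001],[0,0.5,0]],[0.7,[-0.033,0,0.002],[0,0,0]],[0.7,[-0.033,0,0.002],[0,0,0]],[0.7,[0,0,0],[0,0,0]],[0.7,[0,0.035,0],[0,0,0]],[0.7,[0,0.035,0],[0,0,0]],[0.7,[0,0,0],[0,0,0]],[0.7,[0,0,0],[0,0,0]]]'

```text
clock: 3.72
tcp_pos: [0.6175, -0.2709, 0.179]
orientation: [-1.16, 1.289, -1.281]
contact_force: [-0.3, -0.6, 1.2]
grip_width: 0.0597
```

```bash
python3 -c "
from h import *
go(.619,-.271,.117,-6)"
```

```text
t 3.72 tcp [ 0.6175 -0.2709  0.179 ] jaw bearing -5.9 tooly [-0.004  0.002 -1.   ] grip 0.0597 F [-0.3 -0.6  1.2] J [-0.08  0.61  0.6   1.65 -0.39  1.01  0.54]
d tool mm [ 0.  62.   1.8]
turn [ 0.25  0.1  -0.1 ] then d [-0.1 62.   1.5]
turn [-1.600e-01 -1.799e+02 -3.900e-01] then d [ 0.1 62.  -1.5]
```

>>> jog_arm --motion '[[0.7,[0,0.02,0.001],[0,0,0]],[0.7,[0,0.02,0],[0,0,0]],[0.7,[0,0.015,0],[0,0,0]],[0.7,[0,0.007,0],[0,0,0]],[0.7,[0,0,0],[0,0,0]],[0.7,[0,0,0],[0,0,0]]]'

```text
clock: 4.22
tcp_pos: [0.6199, -0.2736, 0.1193]
orientation: [-1.157, 1.285, -1.287]
contact_force: [0.5, -1.0, 0.8]
grip_width: 0.0596
```

```bash
python3 -c "
from h import *
go(.619,-.271,.117,-6)"; python3 w.py w3
```

```text
t 4.22 tcp [ 0.6199 -0.2736  0.1193] jaw bearing -6.02 tooly [ 0.001 -0.    -1.   ] grip 0.0596 F [ 0.5 -1.   0.8] J [-0.06  0.68  0.56  1.68 -0.44  0.91  0.58]
d tool mm [-2.5  2.3 -1.2]
turn [-0.05 -0.02  0.02] then d [-2.5  2.3 -1.2]
turn [-2.0000e-02  1.7998e+02 -8.0000e-02] then d [2.5 2.3 1.2]
tip [0.0142 0.0145 0.0145 0.0146 0.0147 0.0148 0.0153 0.0234] w 0.05961081694414776
t 4.27 tcp [ 0.6202 -0.2739  0.1197] jaw bearing -6.02 tooly [ 0.002 -0.001 -1.   ] grip 0.0596 F [1.2 1.1 0. ] J [-0.06  0.68  0.56  1.68 -0.44  0.91  0.58]
d tool mm [ -0.7 -80.3  -1.1]
turn [-0.1  -0.02  0.03] then d [ -0.7 -80.3  -1.2]
turn [-5.0000e-02  1.7998e+02 -1.6000e-01] then d [  0.7 -80.3   1.2]
```

View pics/w3.png

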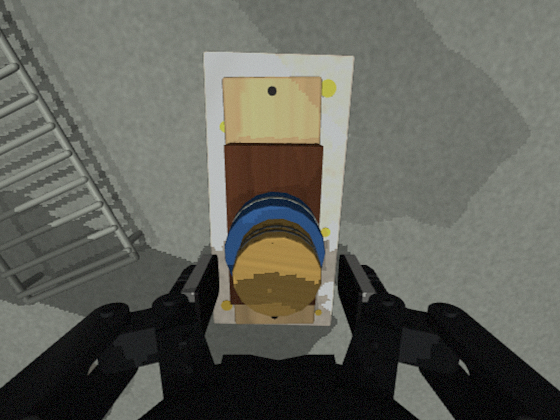

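The brass disc (275,275) is centred between the pads, so I'll close on it.

>>> jog_arm --motion '[[0.6,[-0.002,0.002,-0.001],[0,0,0]],[0.4,[0,0,0],[0,0,0]],[0.3,[0,0,0],[0,0,0]],[0.3,[0,0,0],[0,0,0]],[0.3,[0,0,0],[0,0,0]],[0.3,[0,0,0],[0,0,0]],[0.3,[0,0,0],[0,0,0]]]' --force 50

```text
clock: 4.85
tcp_pos: [0.6195, -0.2712, 0.1174]
orientation: [-1.156, 1.285, -1.287]
contact_force: [0.2, 2.1, 5.7]
grip_width: 0.0403
```

>>> jog_arm --motion '[[0.3,[0,-0.005,0],[0,0,0]],[0.3,[0,-0.02,0],[0,0,0]],[0.3,[0,-0.03,0],[0,0,0]],[0.3,[0,-0.03,0],[0,0,0]],[0.3,[0,0,0],[0,0,0]]]'

```text
clock: 5.27
tcp_pos: [0.6207, -0.2733, 0.207]
orientation: [-1.154, 1.28, -1.292]
contact_force: [0.3, -2.4, -1.6]
grip_width: 0.0402
```

```bash
python3 w.py w4;python3 -c "
from h import *
go(.439,.192,.2,-6)"
```

```text
tip [0.0199 0.0204 0.0207 0.0209 0.021  0.021  0.0217 0.022 ] w 0.0402608577027093
t 5.32 tcp [ 0.6197 -0.2725  0.2043] jaw bearing -6.05 tooly [ 0.005 -0.002 -1.   ] grip 0.0403 F [ 0.2 -0.6 -3.4] J [-0.09  0.59  0.62  1.63 -0.38  1.04  0.53]
d tool mm [ 0.5  4.3 -0.7]
turn [-0.27 -0.05  0.09] then d [ 0.5  4.3 -0.7]
turn [-1.3000e-01  1.7995e+02 -4.2000e-01] then d [-0.5  4.3  0.7]
t 5.32 tcp [ 0.6197 -0.2725  0.2043] jaw bearing -6.05 tooly [ 0.005 -0.002 -1.   ] grip 0.0403 F [ 0.2 -0.6 -3.4] J [-0.09  0.59  0.62  1.63 -0.38  1.04  0.53]
d tool mm [-442.9    2.5 -228.7]
turn [-0.27 -0.05  0.09] then d [-443.1    4.3 -228.3]
turn [-1.3000e-01  1.7995e+02 -4.2000e-01] then d [443.1   4.3 228.3]
```

View pics/w4.png

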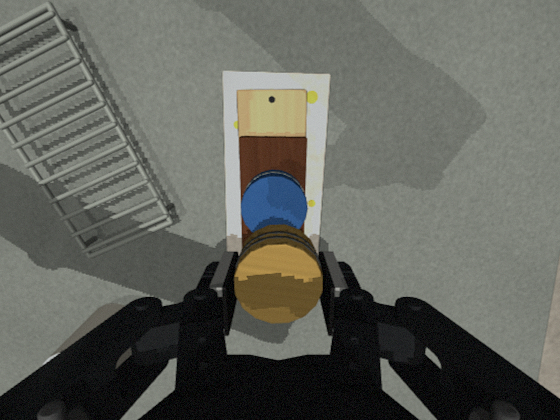

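>>> jog_arm --motion '[[0.3,[-0.015,0,-0.008],[0,0,0]],[0.3,[-0.03,0,-0.016],[0,0,0]],[0.3,[-0.036,0,-0.018],[0,0,0]],[0.3,[-0.036,0,-0.018],[0,0,0]],[0.3,[-0.036,0,-0.018],[0,0,0]],[0.3,[-0.036,0,-0.018],[0,0,0]],[0.3,[-0.036,0,-0.018],[0,0,0]],[0.3,[-0.036,0,-0.018],[0,0,0]],[0.3,[-0.036,0,-0.018],[0,0,0]],[0.3,[-0.036,0,-0.018],[0,0,0]]]'

```text
clock: 6.15
tcp_pos: [0.484, 0.0789, 0.2]
orientation: [-1.161, 1.288, -1.286]
contact_force: [0.4, 0.2, -3.1]
grip_width: 0.0406
```

>>> jog_arm --motion '[[0.3,[-0.03,0,-0.016],[0,0,0]],[0.3,[-0.03,0,-0.016],[0,0,0]],[0.3,[-0.02,0,-0.01],[0,0,0]],[0.3,[0,0,0],[0,0,0]],[0.3,[0,0,0],[0,0,0]]]'

```text
clock: 6.57
tcp_pos: [0.4514, 0.1624, 0.2001]
orientation: [-1.163, 1.284, -1.283]
contact_force: [0.3, -0.7, -3.9]
grip_width: 0.0401
```

```bash
python3 w.py w5;python3 -c "
from h import *
go(.439,.192,.033,-6)"
```

```text
tip [0.0202 0.0204 0.0205 0.0206 0.0221 0.0228 0.023  0.0231] w 0.04051263713734538
t 6.62 tcp [0.4521 0.161  0.2003] jaw bearing -5.95 tooly [-0.002 -0.002 -1.   ] grip 0.0405 F [ 0.3 -0.5 -4.2] J [-0.99  0.24  0.6   2.09 -0.18  0.86 -0.39]
d tool mm [414.4   0.7 211. ]
turn [0.1  0.05 0.1 ] then d [4.142e+02 3.000e-01 2.113e+02]
turn [ 1.6000e-01 -1.7995e+02 -1.5000e-01] then d [-4.142e+02  3.000e-01 -2.113e+02]
t 6.62 tcp [0.4521 0.161  0.2003] jaw bearing -5.95 tooly [-0.002 -0.002 -1.   ] grip 0.0405 F [ 0.3 -0.5 -4.2] J [-0.99  0.24  0.6   2.09 -0.18  0.86 -0.39]
d tool mm [-29.8 167.3 -16. ]
turn [0.1  0.05 0.1 ] then d [-29.4 167.3 -16.3]
turn [ 1.6000e-01 -1.7995e+02 -1.5000e-01] then d [ 29.4 167.3  16.3]
```

View pics/w5.png

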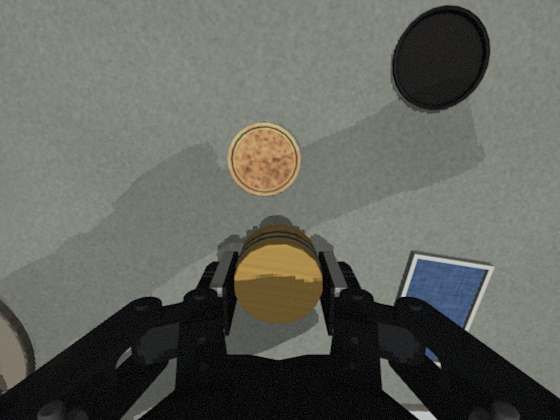

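```bash
python3 - <<'E'
from h import *
f=load("w5.npz"); print(f["tcp"])
print("small",ray(f,[264.5,228,301],[160,160,160],.01).round(4),"large",ray(f,[441,392,490],[58,58,58],.01).round(4))
P=cloud(f);print(P[160,264],P[58,440])
p=ray(f,264.5,160,.01); go(p[0],p[1],.033)
E
```

```text
[0.45211212 0.16102485 0.20029468]
small [[0.4404 0.1956 0.01  ]
 [0.4032 0.1994 0.01  ]
 [0.4777 0.1918 0.01  ]] large [[0.6155 0.2731 0.01  ]
 [0.5699 0.2778 0.01  ]
 [0.661  0.2684 0.01  ]]
[0.43964175 0.19512014 0.00564489] [0.61589003 0.27351204 0.00733719]
t 6.62 tcp [0.4521 0.161  0.2003] jaw bearing -5.95 tooly [-0.002 -0.002 -1.   ] grip 0.0405 F [ 0.3 -0.5 -4.2] J [-0.99  0.24  0.6   2.09 -0.18  0.86 -0.39]
d tool mm [-33.5 167.3 -14.9]
```

>>> jog_arm --motion '[[0.3,[-0.018,0.01,-0.008],[0,0,0]],[0.3,[-0.015,0.03,-0.007],[0,0,0]],[0.3,[0,0.035,0],[0,0,0]],[0.3,[0,0.035,0],[0,0,0]],[0.3,[0,0.02,0],[0,0,0]],[0.3,[0,0.01,0],[0,0,0]],[0.3,[0,0,0],[0,0,0]]]'

```text
clock: 7.2
tcp_pos: [0.4408, 0.1936, 0.0593]
orientation: [-1.162, 1.289, -1.289]
contact_force: [-0.1, -0.9, -3.1]
grip_width: 0.04
```

```bash
python3 -c "
from h import *
go(.440,.195,.033,-6)"; python3 w.py w6 >/dev/null
```

```text
t 7.2 tcp [0.4408 0.1936 0.0593] jaw bearing -6.15 tooly [-0.003 -0.003 -1.   ] grip 0.04 F [-0.1 -0.9 -3.1] J [-0.9   0.49  0.44  2.18 -0.39  0.55 -0.27]
d tool mm [-1.4 26.3 -0.8]
turn [ 0.18 -0.15  0.21] then d [-1.3 26.3 -0.9]
turn [ -0.33 179.85   0.28] then d [ 1.3 26.3  0.9]
```

View pics/w6.png

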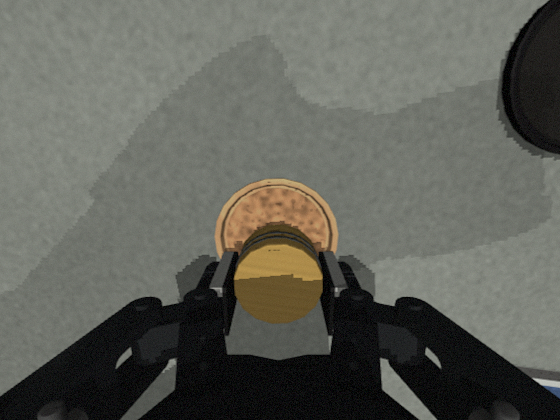

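Aligned with the dish; lowering gently now.

>>> jog_arm --motion '[[0.3,[-0.001,0.01,-0.001],[0,0,0]],[0.3,[0,0.008,0],[0,0,0]],[0.3,[0,0.004,0],[0,0,0]],[0.3,[0,0.002,0],[0,0,0]],[0.3,[0,0.001,0],[0,0,0]],[0.3,[0,0,0],[0,0,0]]]'

```text
clock: 7.75
tcp_pos: [0.4408, 0.197, 0.0364]
orientation: [-1.158, 1.286, -1.286]
contact_force: [-0.7, 0.1, -2.2]
grip_width: 0.0404
```

```bash
python3 -c "
from h import *
go(.440,.195,.032,-6)"
```

```text
t 7.75 tcp [0.4408 0.197  0.0364] jaw bearing -6.01 tooly [ 0.  0. -1.] grip 0.0404 F [-0.7  0.1 -2.2] J [-0.87  0.54  0.4   2.18 -0.43  0.5  -0.25]
d tool mm [ 2.1  4.4 -0.6]
turn [-0.   -0.01 -0.01] then d [ 2.1  4.4 -0.6]
turn [ 2.0000e-02  1.7999e+02 -1.0000e-02] then d [-2.1  4.4  0.6]
```

>>> jog_arm --motion '[[0.3,[0,0.002,0],[0,0,0]],[0.3,[0,0,0],[0,0,0]]]'

```text
clock: 7.92
tcp_pos: [0.4409, 0.197, 0.0343]
orientation: [-1.157, 1.286, -1.286]
contact_force: [0.2, 0.1, -3.8]
grip_width: 0.0406
```

>>> jog_arm --motion '[[0.3,[0,0.0015,0],[0,0,0]],[0.3,[0,0,0],[0,0,0]]]'

```text
clock: 8.08
tcp_pos: [0.4407, 0.197, 0.0327]
orientation: [-1.158, 1.286, -1.286]
contact_force: [0.7, 0.2, -4.2]
grip_width: 0.0401
```

>>> jog_arm --motion '[[0.3,[0,0.001,0],[0,0,0]],[0.3,[0,0,0],[0,0,0]]]'

```text
clock: 8.25
tcp_pos: [0.4408, 0.197, 0.0323]
orientation: [-1.157, 1.287, -1.286]
contact_force: [-1.1, -1.5, 4.7]
grip_width: 0.0407
```

>>> jog_arm --motion '[[0.3,[0,0.001,0],[0,0,0]],[0.3,[0,0,0],[0,0,0]]]'

```text
clock: 8.42
tcp_pos: [0.4409, 0.197, 0.0322]
orientation: [-1.157, 1.288, -1.285]
contact_force: [-5.6, -3.6, 19.2]
grip_width: 0.0403
```

>>> jog_arm --motion '[[0.3,[0,-0.001,0],[0,0,0]],[0.6,[0,0,0],[0,0,0]],[0.7,[0,0,0],[0,0,0]],[0.7,[0,0,0],[0,0,0]],[0.7,[0,-0.01,0],[0,0,0]],[0.7,[0,-0.035,0],[0,0,0]],[0.7,[0,-0.035,0],[0,0,0]],[0.7,[0,-0.035,0],[0,0,0]],[0.7,[0,0,0],[0,0,0]]]'

```text
clock: 9.17
tcp_pos: [0.4442, 0.1981, 0.1527]
orientation: [-1.147, 1.284, -1.286]
contact_force: [0.7, 0.6, -1.4]
grip_width: 0.0595
```

```bash
python3 w.py w7; python3 -c "
from h import *
go(.618,-.272,.19,-6)"
```

```text
tip [0.0106 0.0107 0.0108 0.0109 0.0111 0.0112 0.0115 0.0116] w 0.05998032025667051
t 9.22 tcp [0.4429 0.1981 0.1503] jaw bearing -6.02 tooly [ 0.006  0.005 -1.   ] grip 0.06 F [-0.3  0.9 -0.3] J [-1.02  0.33  0.56  2.13 -0.26  0.74 -0.39]
d tool mm [449.8 -50.8 224.8]
turn [-0.29 -0.02 -0.3 ] then d [450.1 -49.7 224.4]
turn [  0.46 179.98  -0.45] then d [-450.1  -49.7 -224.4]
t 9.22 tcp [0.4429 0.1981 0.1503] jaw bearing -6.02 tooly [ 0.006  0.005 -1.   ] grip 0.06 F [-0.3  0.9 -0.3] J [-1.02  0.33  0.56  2.13 -0.26  0.74 -0.39]
d tool mm [448.9 -40.8 223.6]
turn [-0.29 -0.02 -0.3 ] then d [449.2 -39.7 223.3]
turn [  0.46 179.98  -0.45] then d [-449.2  -39.7 -223.3]
```

View pics/w7.png

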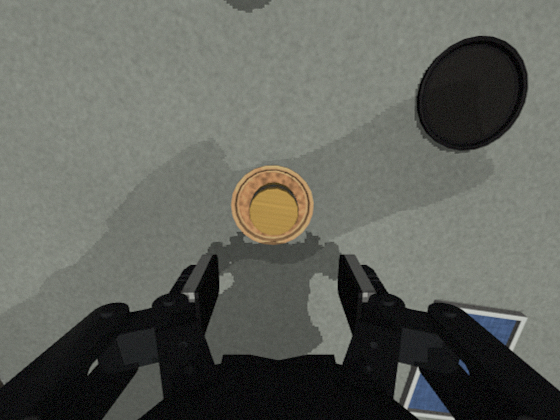

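```bash
python3 - <<'E'
from h import *
f=load("w7.npz")
print(ray(f,272.5,205,.01),ray(f,274,212.5,.033)); print("large",ray(f,472,93,.01))
E
```

```text
[0.43997955 0.19708327 0.01      ] [0.44142761 0.19670013 0.033     ]
large [0.61437862 0.27436002 0.01      ]
```

>>> jog_arm --motion '[[0.8,[0.02,-0.02,0.01],[0,0,0]],[0.8,[0.034,-0.02,0.017],[0,0,0]],[0.8,[0.034,0,0.017],[0,0,0]],[0.8,[0.034,0,0.017],[0,0,0]],[0.8,[0.034,0,0.017],[0,0,0]],[0.8,[0.034,0,0.017],[0,0,0]],[0.8,[0.034,0,0.017],[0,0,0]],[0.8,[0.034,0,0.017],[0,0,0]],[0.8,[0.034,0,0.017],[0,0,0]],[0.8,[0.034,0,0.017],[0,0,0]]]'

```text
clock: 10.05
tcp_pos: [0.568, -0.1448, 0.1853]
orientation: [-1.159, 1.288, -1.285]
contact_force: [1.0, 0.2, 0.1]
grip_width: 0.0682
```

>>> jog_arm --motion '[[0.8,[0.034,0,0.017],[0,0,0]],[0.8,[0.034,0,0.017],[0,0,0]],[0.8,[0.034,0,0.017],[0,0,0]],[0.8,[0.01,0,0.005],[0,0,0]],[0.8,[0,0,0],[0,0,0]],[0.8,[0,0,0],[0,0,0]]]'

```text
clock: 10.55
tcp_pos: [0.6114, -0.2604, 0.185]
orientation: [-1.158, 1.289, -1.285]
contact_force: [0.3, 0.6, 0.2]
grip_width: 0.0682
```

```bash
python3 -c "
from h import *
go(.618,-.272,.082,-6)"
```

```text
t 10.55 tcp [ 0.6114 -0.2604  0.185 ] jaw bearing -6.09 tooly [-0.002  0.001 -1.   ] grip 0.0682 F [0.3 0.6 0.2] J [-0.11  0.59  0.62  1.67 -0.39  1.01  0.53]
d tool mm [ 11. 103.   8.]
turn [ 0.13 -0.09 -0.04] then d [ 10.9 103.    7.7]
turn [6.0000e-02 1.7991e+02 2.0000e-01] then d [-10.9 103.   -7.7]
```

>>> jog_arm --motion '[[0.9,[0.011,0,0.008],[0,0,0]],[0.9,[0,0.02,0],[0,0,0]],[0.9,[0,0.03,0],[0,0,0]],[0.9,[0,0.02,0],[0,0,0]],[0.9,[0,0.015,0],[0,0,0]],[0.9,[0,0,0],[0,0,0]],[0.9,[0,0,0],[0,0,0]]]'

```text
clock: 11.13
tcp_pos: [0.6189, -0.2707, 0.1008]
orientation: [-1.159, 1.287, -1.284]
contact_force: [-0.2, -0.6, -0.6]
grip_width: 0.077
```

```bash
python3 -c "
from h import *
go(.618,-.272,.081,-6)"; python3 w.py w8 |head -1
```

```text
t 11.13 tcp [ 0.6189 -0.2707  0.1008] jaw bearing -5.93 tooly [-0.001  0.001 -1.   ] grip 0.077 F [-0.2 -0.6 -0.6] J [-0.06  0.7   0.56  1.7  -0.46  0.88  0.59]
d tool mm [ 1.4 19.8 -0.7]
turn [ 0.09  0.07 -0.05] then d [ 1.4 19.8 -0.7]
turn [-8.0000e-02 -1.7993e+02 -1.4000e-01] then d [-1.4 19.8  0.7]
tip [0.0141 0.0161 0.0163 0.0172 0.0212 0.0213 0.0228 0.0239] w 0.07703420457510285
```

View pics/w8.png

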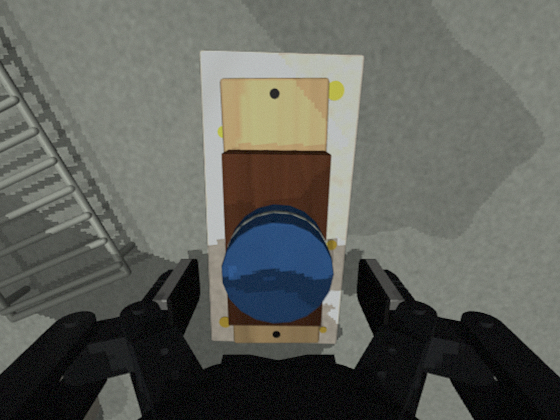

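>>> jog_arm --motion '[[0.9,[0.001,0.012,-0.001],[0,0,0]],[0.9,[0,0.008,0],[0,0,0]],[0.9,[0,0,0],[0,0,0]],[0.7,[0,0,0],[0,0,0]],[0.5,[0,0,0],[0,0,0]],[0.5,[0,0,0],[0,0,0]],[0.5,[0,0,0],[0,0,0]],[0.5,[0,0,0],[0,0,0]],[0.5,[0,0,0],[0,0,0]]]' --force 80

```text
clock: 11.93
tcp_pos: [0.6182, -0.2735, 0.0819]
orientation: [-1.157, 1.286, -1.287]
contact_force: [-1.5, 0.1, 4.7]
grip_width: 0.0537
```

>>> jog_arm --motion '[[0.5,[0,-0.005,0],[0,0,0]],[0.5,[0,-0.015,0],[0,0,0]],[0.5,[0,-0.03,0],[0,0,0]],[0.5,[0,-0.03,0],[0,0,0]],[0.5,[0,-0.02,0],[0,0,0]],[0.5,[0,0,0],[0,0,0]]]'

```text
clock: 12.43
tcp_pos: [0.62, -0.2747, 0.1863]
orientation: [-1.154, 1.28, -1.292]
contact_force: [0.1, -0.7, -8.5]
grip_width: 0.0539
```

```bash
python3 -c "
from h import *
go(.616,.272,.18,-6)"; python3 w.py w9 |head -1
```

```text
t 12.43 tcp [ 0.62   -0.2747  0.1863] jaw bearing -6.04 tooly [ 0.007 -0.003 -1.   ] grip 0.0539 F [ 0.1 -0.7 -8.5] J [-0.09  0.61  0.62  1.64 -0.4   1.01  0.55]
d tool mm [-543.3    4.8  -61.5]
turn [-0.42 -0.04  0.11] then d [-543.3    6.3  -61.1]
turn [ -0.18 179.96  -0.66] then d [543.3   6.3  61.1]
tip [0.0071 0.0073 0.0073 0.0075 0.0078 0.017  0.0192 0.0204] w 0.0534013706055726
```

View pics/w9.png

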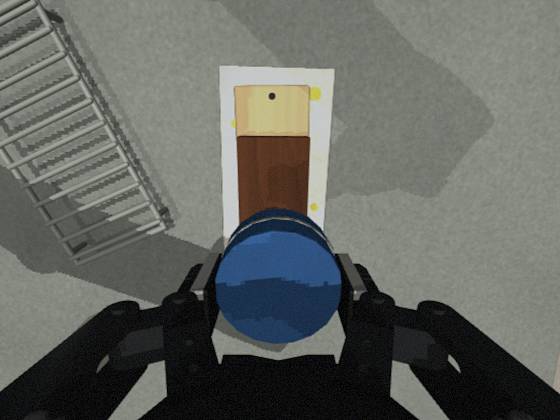

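>>> jog_arm --motion '[[0.5,[-0.015,0,-0.002],[0,0,0]],[0.5,[-0.03,0,-0.003],[0,0,0]],[0.5,[-0.038,0,-0.004],[0,0,0]],[0.5,[-0.038,0,-0.004],[0,0,0]],[0.5,[-0.038,0,-0.004],[0,0,0]],[0.5,[-0.038,0,-0.004],[0,0,0]],[0.5,[-0.038,0,-0.004],[0,0,0]],[0.5,[-0.038,0,-0.004],[0,0,0]],[0.5,[-0.038,0,-0.004],[0,0,0]],[0.5,[-0.038,0,-0.004],[0,0,0]]]'

```text
clock: 13.32
tcp_pos: [0.6156, 0.0797, 0.1788]
orientation: [-1.162, 1.289, -1.285]
contact_force: [1.1, 0.7, -7.7]
grip_width: 0.0543
```

>>> jog_arm --motion '[[0.5,[-0.038,0,-0.005],[0,0,0]],[0.5,[-0.038,0,-0.005],[0,0,0]],[0.5,[-0.03,0,-0.005],[0,0,0]],[0.5,[-0.02,0,-0.004],[0,0,0]],[0.5,[-0.01,0,0],[0,0,0]],[0.5,[0,0,0],[0,0,0]],[0.5,[0,0,0],[0,0,0]]]'

```text
clock: 13.9
tcp_pos: [0.6121, 0.2142, 0.1795]
orientation: [-1.161, 1.287, -1.286]
contact_force: [-1.0, -0.7, -8.2]
grip_width: 0.0536
```

```bash
python3 -c "
from h import *
go(.616,.272,.030,-6)"; python3 w.py w10 |head -1
```

```text
t 13.9 tcp [0.6121 0.2142 0.1795] jaw bearing -5.99 tooly [-0.002 -0.002 -1.   ] grip 0.0536 F [-1.  -0.7 -8.2] J [-0.86  0.57  0.6   1.72 -0.38  0.98 -0.22]
d tool mm [-58.2 149.4  -1.9]
turn [0.13 0.01 0.14] then d [-57.9 149.5  -2.2]
turn [   0.22 -179.99   -0.2 ] then d [ 57.9 149.5   2.2]
tip [0.0106 0.0106 0.0107 0.0107 0.0107 0.0107 0.0109 0.011 ] w 0.05398834571992342
```

View pics/w10.png

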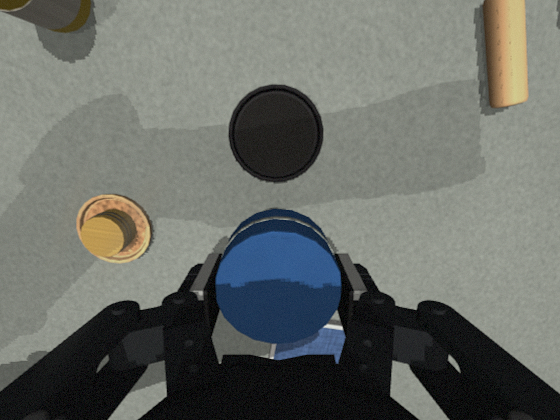

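```bash
python3 - <<'E'
from h import *
f=load("w10.npz");p=ray(f,276,133.5,.01);print(p, f["tcp"]); go(p[0],p[1],.030)
E
```

```text
[0.6160808  0.27326468 0.01      ] [0.61261363 0.21272814 0.18001751]
t 13.95 tcp [0.6126 0.2127 0.18  ] jaw bearing -6.12 tooly [-0.002 -0.002 -1.   ] grip 0.054 F [ 0.7 -1.1 -8.7] J [-0.85  0.57  0.61  1.72 -0.38  0.98 -0.22]
d tool mm [-61.  149.9  -2.8]
```

>>> jog_arm --motion '[[0.5,[-0.03,0,-0.001],[0,0,0]],[0.5,[-0.03,0.01,-0.002],[0,0,0]],[0.5,[0,0.03,0],[0,0,0]],[0.5,[0,0.035,0],[0,0,0]],[0.5,[0,0.03,0],[0,0,0]],[0.5,[0,0.02,0],[0,0,0]],[0.5,[0,0,0],[0,0,0]],[0.5,[0,0,0],[0,0,0]]]'

```text
clock: 14.62
tcp_pos: [0.6162, 0.2723, 0.0553]
orientation: [-1.16, 1.288, -1.289]
contact_force: [-0.0, -0.1, -8.1]
grip_width: 0.0537
```

```bash
python3 -c "
from h import *
go(.616,.273,.030,-6)"; python3 w.py w11 |head -1
```

```text
t 14.62 tcp [0.6162 0.2723 0.0553] jaw bearing -6.18 tooly [-0.002 -0.002 -1.   ] grip 0.0537 F [-0.  -0.1 -8.1] J [-0.85  0.75  0.51  1.71 -0.48  0.8  -0.23]
d tool mm [-0.7 25.3 -0.2]
turn [ 0.1  -0.17  0.15] then d [-0.6 25.3 -0.3]
turn [-2.4000e-01  1.7982e+02  1.6000e-01] then d [ 0.6 25.3  0.3]
tip [0.0121 0.0121 0.0122 0.0123 0.0124 0.0128 0.0139 0.0242] w 0.05389387184754413
```

View pics/w11.png

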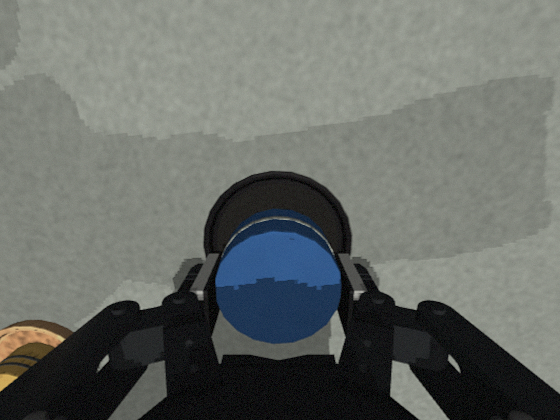

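>>> jog_arm --motion '[[0.5,[-0.001,0.01,0],[0,0,0]],[0.5,[0,0.008,0],[0,0,0]],[0.5,[0,0.003,0],[0,0,0]],[0.5,[0,0.002,0],[0,0,0]],[0.5,[0,0,0],[0,0,0]],[0.5,[0,0,0],[0,0,0]]]'

```text
clock: 15.17
tcp_pos: [0.6166, 0.2761, 0.0333]
orientation: [-1.158, 1.286, -1.286]
contact_force: [0.1, 0.3, -8.8]
grip_width: 0.0538
```

>>> jog_arm --motion '[[0.5,[0,0.001,0],[0,0,0]],[0.5,[0,0,0],[0,0,0]]]'

```text
clock: 15.33
tcp_pos: [0.6167, 0.2761, 0.0324]
orientation: [-1.157, 1.286, -1.286]
contact_force: [-0.1, 0.5, -8.2]
grip_width: 0.0541
```

>>> jog_arm --motion '[[0.5,[0,0.001,0],[0,0,0]],[0.5,[0,0,0],[0,0,0]]]'

```text
clock: 15.5
tcp_pos: [0.6165, 0.276, 0.0312]
orientation: [-1.158, 1.286, -1.286]
contact_force: [0.2, -0.4, -8.2]
grip_width: 0.0539
```

>>> jog_arm --motion '[[0.5,[0,0.001,0],[0,0,0]],[0.5,[0,0,0],[0,0,0]]]'

```text
clock: 15.67
tcp_pos: [0.6166, 0.2761, 0.031]
orientation: [-1.157, 1.286, -1.286]
contact_force: [-3.1, -1.2, 2.3]
grip_width: 0.0538
```

>>> jog_arm --motion '[[0.5,[0,0.001,0],[0,0,0]],[0.5,[0,0,0],[0,0,0]]]'

```text
clock: 15.83
tcp_pos: [0.6166, 0.276, 0.0309]
orientation: [-1.157, 1.287, -1.285]
contact_force: [-6.4, -0.8, 8.6]
grip_width: 0.054
```

Contact with the floor; releasing.

>>> jog_arm --motion '[[0.5,[0,-0.001,0],[0,0,0]],[0.75,[0,0,0],[0,0,0]],[0.85,[0,0,0],[0,0,0]],[0.85,[0,0,0],[0,0,0]],[0.85,[0,-0.01,0],[0,0,0]],[0.85,[0,-0.035,0],[0,0,0]],[0.85,[0,-0.035,0],[0,0,0]],[0.85,[0,-0.035,0],[0,0,0]],[0.85,[0,0,0],[0,0,0]]]'

```text
clock: 16.58
tcp_pos: [0.6213, 0.2768, 0.1538]
orientation: [-1.144, 1.281, -1.287]
contact_force: [1.5, 0.8, 1.4]
grip_width: 0.0725
```

```bash
python3 w.py w12|head -1; python3 -c "
from h import *
go(.617,-.270,.15,-6)"
```

```text
tip [0.0068 0.0068 0.0069 0.0069 0.007  0.0072 0.0072 0.0078] w 0.07285732175182208
t 16.63 tcp [0.6198 0.2767 0.1507] jaw bearing -6.05 tooly [ 0.008  0.004 -1.   ] grip 0.0729 F [-0.5  0.1 -0.3] J [-0.9   0.64  0.58  1.67 -0.42  0.95 -0.28]
d tool mm [543.9  -1.7  54.8]
turn [-0.45 -0.05 -0.29] then d [543.9   0.7  54.4]
turn [  0.46 179.95  -0.71] then d [-543.9    0.7  -54.4]
```

View pics/w12.png

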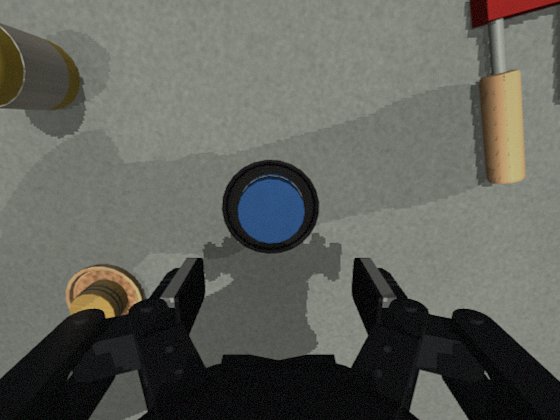

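```bash
python3 - <<'E'
from h import *
f=load("w12.npz");print(ray(f,270.5,206,.01),ray(f,271,211,.039))
E
```

```text
[0.61568263 0.2747554  0.01      ] [0.61687077 0.27841679 0.039     ]
```

>>> jog_arm --motion '[[1,[0.02,-0.01,0.002],[0,0,0]],[1,[0.038,0,0.004],[0,0,0]],[1,[0.038,0,0.004],[0,0,0]],[1,[0.038,0,0.004],[0,0,0]],[1,[0.038,0,0.004],[0,0,0]],[1,[0.038,0,0.004],[0,0,0]],[1,[0.038,0,0.004],[0,0,0]],[1,[0.038,0,0.004],[0,0,0]],[1,[0.038,0,0.004],[0,0,0]],[1,[0.038,0,0.004],[0,0,0]]]'

```text
clock: 17.47
tcp_pos: [0.6152, -0.0904, 0.1548]
orientation: [-1.159, 1.287, -1.286]
contact_force: [0.9, 0.2, 0.4]
grip_width: 0.0853
```

>>> jog_arm --motion '[[1,[0.038,0,0.004],[0,0,0]],[1,[0.038,0,0.004],[0,0,0]],[1,[0.038,0,0.004],[0,0,0]],[1,[0.038,0,0.004],[0,0,0]],[1,[0.02,0,0.002],[0,0,0]],[1,[0,0,0],[0,0,0]],[1,[0,0,0],[0,0,0]]]'

```text
clock: 18.05
tcp_pos: [0.6147, -0.2632, 0.1547]
orientation: [-1.157, 1.29, -1.289]
contact_force: [-0.3, 0.6, -0.5]
grip_width: 0.0854
```

```bash
python3 w.py w13|head -1; python3 -c "
from h import *
go(.617,-.270,.0535,-6)"
```

```text
tip [0.005  0.0052 0.0053 0.0054 0.0056 0.0056 0.0057 0.0057] w 0.08565705301141169
t 18.1 tcp [ 0.6155 -0.261   0.1546] jaw bearing -6.07 tooly [-0.001  0.001 -1.   ] grip 0.0857 F [0.8 0.5 0. ] J [-0.09  0.63  0.59  1.68 -0.41  0.96  0.54]
d tool mm [  8.9 101.1   2.6]
turn [ 0.07 -0.07 -0.04] then d [  8.8 101.1   2.5]
turn [6.0000e-02 1.7993e+02 1.2000e-01] then d [ -8.8 101.1  -2.5]
```

View pics/w13.png

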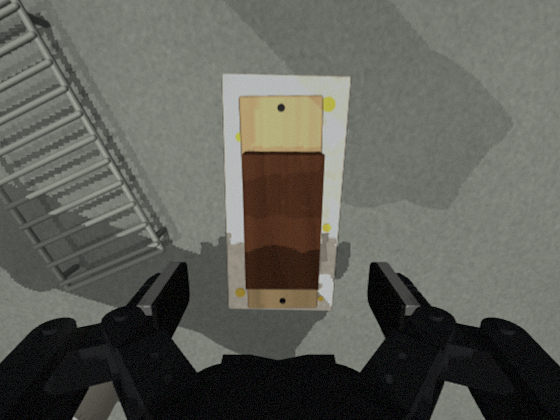

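```bash
python3 - <<'E'
from h import *
f=load("w13.npz")
def rect(n,P):
    c=P.mean(0);L=(P[2]+P[3]-P[0]-P[1])/2;print(n,c,np.linalg.norm(L),np.degrees(np.arctan2(L[1],L[0]))+90)
rect("block",ray(f,[243,324,320,246],[153,153,290,289],.056))
rect("plaque",ray(f,[240,323,317,247],[96,95,308,308],.028))
E
```

```text
block [ 0.61777083 -0.27055067  0.056     ] 0.11168357018583437 -6.19947684605313
plaque [ 0.61715439 -0.26844952  0.028     ] 0.18951124883556655 -5.955215046733628
```

Good agreement. Descending to the block.

>>> jog_arm --motion '[[1,[0.009,0.01,0.003],[0,0,0]],[1,[0,0.03,0],[0,0,0]],[1,[0,0.03,0],[0,0,0]],[1,[0,0.02,0],[0,0,0]],[1,[0,0.011,0],[0,0,0]],[1,[0,0,0],[0,0,0]],[1,[0,0,0],[0,0,0]]]'

```text
clock: 18.68
tcp_pos: [0.6185, -0.2697, 0.054]
orientation: [-1.159, 1.286, -1.285]
contact_force: [0.3, 0.1, -0.2]
grip_width: 0.0851
```

```bash
python3 -c "
from h import *
go(.617,-.270,.0535,-6)"; python3 w.py w14|head -1
```

```text
t 18.68 tcp [ 0.6185 -0.2697  0.054 ] jaw bearing -5.96 tooly [-0.001  0.    -1.   ] grip 0.0851 F [ 0.3  0.1 -0.2] J [-0.03  0.76  0.51  1.71 -0.49  0.8   0.61]
d tool mm [ 0.5  0.5 -1.4]
turn [ 0.04  0.04 -0.01] then d [ 0.5  0.5 -1.4]
turn [-1.0000e-02 -1.7996e+02 -6.0000e-02] then d [-0.5  0.5  1.4]
tip [0.0063 0.0063 0.0063 0.0063 0.0065 0.0066 0.0067 0.0069] w 0.08521964307413343
```

View pics/w14.png

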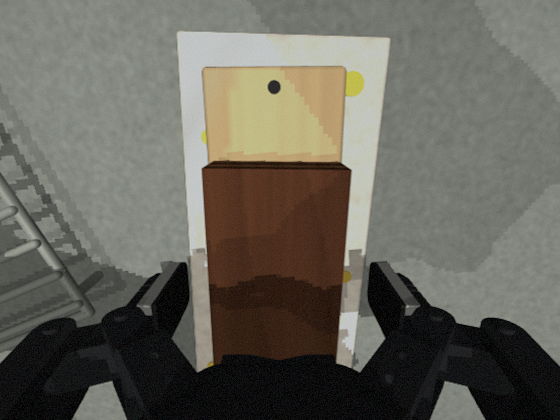

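>>> jog_arm --motion '[[0.8,[0,0,-0.001],[0,0,0]],[0.6,[0,0,0],[0,0,0]],[0.6,[0,0,0],[0,0,0]],[0.6,[0,0,0],[0,0,0]],[0.6,[0,0,0],[0,0,0]],[0.6,[0,0,0],[0,0,0]]]' --force 50

```text
clock: 19.23
tcp_pos: [0.6181, -0.2706, 0.0559]
orientation: [-1.156, 1.284, -1.288]
contact_force: [-1.2, -0.2, 5.7]
grip_width: 0.0587
```

>>> jog_arm --motion '[[0.55,[0,-0.005,0],[0,0,0]],[0.55,[0,-0.015,0],[0,0,0]],[0.55,[0,-0.03,0],[0,0,0]],[0.55,[0,-0.03,0],[0,0,0]],[0.55,[0,-0.01,0],[0,0,0]],[0.55,[0,0,0],[0,0,0]]]'

```text
clock: 19.73
tcp_pos: [0.6191, -0.2713, 0.1484]
orientation: [-1.154, 1.281, -1.291]
contact_force: [0.1, -0.3, -1.4]
grip_width: 0.0588
```

```bash
python3 -c "
from h import *
go(.6224,-.0068,.14,-15.1)"; python3 w.py w15|head -1
```

```text
t 19.73 tcp [ 0.6191 -0.2713  0.1484] jaw bearing -6.03 tooly [ 0.006 -0.002 -1.   ] grip 0.0588 F [ 0.1 -0.3 -1.4] J [-0.08  0.64  0.59  1.67 -0.42  0.95  0.56]
d tool mm [-263.4    7.9  -24.6]
turn [-0.38  9.07  0.05] then d [-256.2    8.4  -65.8]
turn [ 8.0000e-02 -1.7093e+02  5.7000e-01] then d [256.2   8.4  65.8]
tip [0.0061 0.0063 0.0063 0.0066 0.0066 0.0067 0.0069 0.0075] w 0.05899875426733305
```

View pics/w15.png

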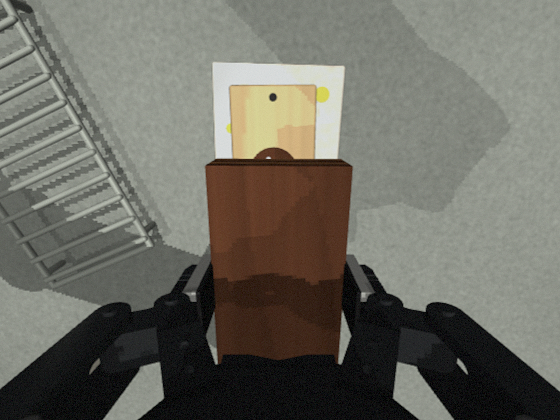

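>>> jog_arm --motion '[[0.55,[0,0,0],[0,4.5,0]],[0.55,[-0.01,0,-0.003],[0,4.5,0]],[0.55,[-0.03,0,-0.008],[0,0,0]],[0.55,[-0.036,0,-0.009],[0,0,0]],[0.55,[-0.036,0,-0.009],[0,0,0]],[0.55,[-0.036,0,-0.009],[0,0,0]],[0.55,[-0.03,0,-0.008],[0,0,0]],[0.55,[-0.012,0,-0.005],[0,0,0]],[0.55,[0,0,0],[0,0,0]],[0.55,[0,0,0],[0,0,0]]]'

```text
clock: 20.62
tcp_pos: [0.6155, -0.0728, 0.1429]
orientation: [-1.077, 1.4, -1.398]
contact_force: [0.2, -1.5, -1.4]
grip_width: 0.0586
```

```bash
python3 -c "
from h import *
go(.6224,-.0068,.08,-15.1)"; python3 w.py w16|head -1
```

```text
t 20.62 tcp [ 0.6155 -0.0728  0.1429] jaw bearing -14.92 tooly [-0.002 -0.    -1.   ] grip 0.0586 F [ 0.2 -1.5 -1.4] J [-0.44  0.58  0.64  1.82 -0.44  0.89  0.14]
d tool mm [-65.6  62.9 -10.2]
turn [0.13 0.18 0.05] then d [-65.5  62.9 -10.5]
turn [ 8.0000e-02 -1.7982e+02 -2.0000e-01] then d [65.5 62.9 10.5]
tip [0.0084 0.0085 0.0087 0.0088 0.0089 0.0089 0.0096 0.0097] w 0.05879031702314887
```

View pics/w16.png

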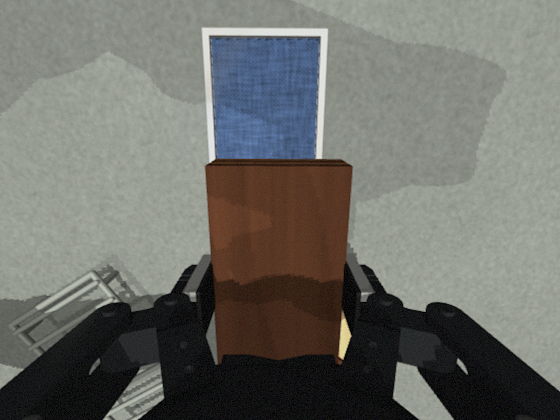

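>>> jog_arm --motion '[[0.55,[-0.025,0,-0.004],[0,0,0]],[0.55,[-0.025,0.01,-0.004],[0,0,0]],[0.55,[-0.016,0.02,-0.002],[0,0,0]],[0.55,[0,0.03,0],[0,0,0]],[0.55,[0,0.03,0],[0,0,0]],[0.55,[0,0.01,0],[0,0,0]],[0.55,[0,0,0],[0,0,0]],[0.55,[0,0,0],[0,0,0]]]'

```text
clock: 21.33
tcp_pos: [0.6239, -0.0093, 0.0445]
orientation: [-1.073, 1.401, -1.402]
contact_force: [0.1, -0.1, -1.3]
grip_width: 0.0588
```

```bash
python3 -c "
from h import *
go(.6224,-.0068,.0285,-15.1)"; python3 w.py w17|head -1; python3 - <<'E'
from h import *
from bench import r
f=r.grab_frame("top"); im=f["image"][140:230,220:340,::-1]; cv2.imwrite("pics/t17.png",cv2.resize(im,None,fx=5,fy=5))
E
```

```text
t 21.33 tcp [ 0.6239 -0.0093  0.0445] jaw bearing -15.18 tooly [-0.    -0.001 -1.   ] grip 0.0588 F [ 0.1 -0.1 -1.3] J [-0.47  0.72  0.54  1.85 -0.54  0.73  0.11]
d tool mm [-2.  16.  -2.1]
turn [ 0.   -0.08  0.07] then d [-2.  16.  -2.1]
turn [-1.1000e-01  1.7992e+02  0.0000e+00] then d [ 2.  16.   2.1]
tip [0.0095 0.0096 0.0096 0.0097 0.01   0.0103 0.0105 0.0106] w 0.05860842626347634
```

View pics/w17.png

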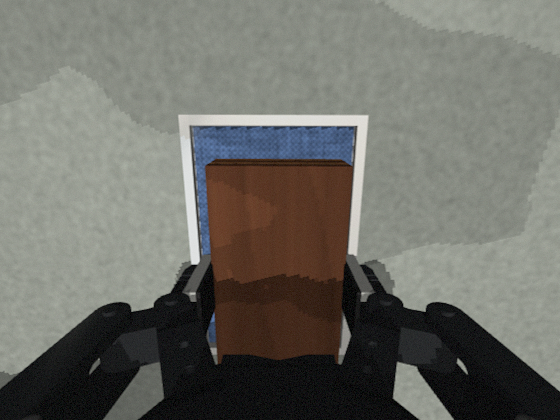

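>>> jog_arm --motion '[[0.55,[-0.002,0.006,-0.002],[0,0,0]],[0.55,[0,0.005,0],[0,0,0]],[0.55,[0,0.002,0],[0,0,0]],[0.55,[0,0,0],[0,0,0]],[0.55,[0,0,0],[0,0,0]]]'

```text
clock: 21.85
tcp_pos: [0.6224, -0.0046, 0.0312]
orientation: [-1.074, 1.4, -1.399]
contact_force: [-0.4, -0.2, -1.2]
grip_width: 0.0586
```

>>> jog_arm --motion '[[0.55,[0,0.001,0],[0,0,0]],[0.55,[0,0,0],[0,0,0]]]'

```text
clock: 22.02
tcp_pos: [0.6225, -0.0046, 0.0302]
orientation: [-1.074, 1.399, -1.4]
contact_force: [0.7, -0.2, -1.4]
grip_width: 0.0587
```

>>> jog_arm --motion '[[0.55,[0,0.001,0],[0,0,0]],[0.55,[0,0,0],[0,0,0]]]'

```text
clock: 22.18
tcp_pos: [0.6224, -0.0046, 0.0291]
orientation: [-1.074, 1.4, -1.4]
contact_force: [-0.2, 0.1, -1.6]
grip_width: 0.059
```

>>> jog_arm --motion '[[0.55,[0,0.001,0],[0,0,0]],[0.55,[0,0,0],[0,0,0]]]'

```text
clock: 22.35
tcp_pos: [0.6225, -0.0046, 0.029]
orientation: [-1.073, 1.4, -1.399]
contact_force: [-3.8, 1.0, 7.1]
grip_width: 0.0592
```

>>> jog_arm --motion '[[0.55,[0,0.001,0],[0,0,0]],[0.55,[0,0,0],[0,0,0]]]'

```text
clock: 22.52
tcp_pos: [0.6225, -0.0046, 0.0289]
orientation: [-1.073, 1.4, -1.399]
contact_force: [-7.1, 1.4, 15.0]
grip_width: 0.0588
```

>>> jog_arm --motion '[[0.55,[0,0.0005,0],[0,0,0]],[0.55,[0,0,0],[0,0,0]]]'

```text
clock: 22.68
tcp_pos: [0.6225, -0.0047, 0.0289]
orientation: [-1.072, 1.401, -1.398]
contact_force: [-8.6, 1.9, 19.6]
grip_width: 0.0586
```

>>> jog_arm --motion '[[0.55,[0,-0.0015,0],[0,0,0]],[0.8,[0,0,0],[0,0,0]],[0.95,[0,0,0],[0,0,0]],[0.95,[0,0,0],[0,0,0]],[1,[0,-0.01,0],[0,0,0]],[1,[0,-0.03,0],[0,0,0]],[1,[0,-0.035,0],[0,0,0]],[1,[0,-0.035,0],[0,0,0]],[1,[0,0,0],[0,0,0]]]'

```text
clock: 23.43
tcp_pos: [0.6265, -0.0057, 0.1453]
orientation: [-1.064, 1.393, -1.404]
contact_force: [1.3, -1.1, 0.2]
grip_width: 0.0852
```

```bash
python3 w.py w18|head -1; python3 -c "
from h import *
go(.617,-.269,.14,-6)"
```

```text
tip [0.0025 0.0025 0.0027 0.0029 0.0029 0.003  0.003  0.0031] w 0.08547970631659009
t 23.48 tcp [ 0.6251 -0.0051  0.1425] jaw bearing -15.04 tooly [ 0.008  0.001 -1.   ] grip 0.0855 F [ 0.6 -0.  -0.1] J [-0.55  0.59  0.64  1.81 -0.45  0.88  0.04]
d tool mm [256.9   2.3  60.6]
turn [-0.42 -9.04 -0.12] then d [263.3   2.5  19.5]
turn [ 1.7000e-01  1.7096e+02 -6.2000e-01] then d [-263.3    2.5  -19.5]
```

View pics/w18.png

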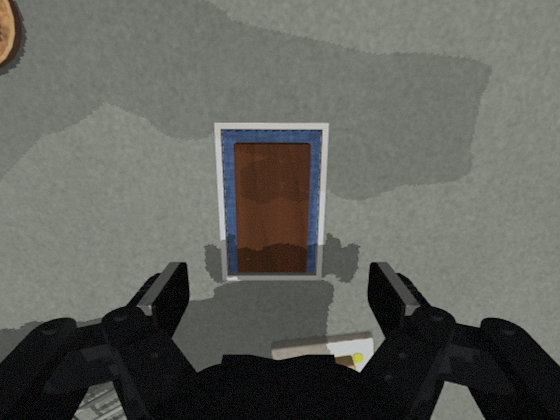

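```bash
python3 - <<'E'
from h import *
f=load("w18.npz");print(ray(f,[234,310,308,236],[142,142,273,274],.029).mean(0),ray(f,[214,329,321,227],[123,122,277,278],.01).mean(0)); P=cloud(f);print(P[160,245],P[160,300],P[250,245],P[250,300])
E
```

```text
[ 0.62272786 -0.00525856  0.029     ] [ 0.62331825 -0.00544732  0.01      ]
[0.61362043 0.04137032 0.02915747] [0.65528057 0.03002442 0.02898056] [ 0.59153366 -0.03161582  0.02982651] [ 0.63682397 -0.04356359  0.03097406]
```

>>> jog_arm --motion '[[1,[0,0,0],[0,-4.5,0]],[1,[0.01,0,0.001],[0,-4.5,0]],[1,[0.03,0,0.002],[0,0,0]],[1,[0.037,0,0.003],[0,0,0]],[1,[0.037,0,0.003],[0,0,0]],[1,[0.037,0,0.003],[0,0,0]],[1,[0.037,0,0.003],[0,0,0]],[1,[0.037,0,0.003],[0,0,0]],[1,[0.03,0,0.002],[0,0,0]],[1,[0,0,0],[0,0,0]]]'

```text
clock: 24.32
tcp_pos: [0.6117, -0.2694, 0.1383]
orientation: [-1.157, 1.291, -1.297]
contact_force: [-0.1, 0.2, 0.2]
grip_width: 0.0855
```

```bash
python3 w.py w19|head -1; python3 -c "
from h import *
go(.617,-.269,.14,-6)"
```

```text
tip [0.0046 0.0047 0.0048 0.0048 0.005  0.005  0.0051 0.0051] w 0.0857536338816372
t 24.37 tcp [ 0.6126 -0.2654  0.1378] jaw bearing -6.42 tooly [-0.001 -0.002 -1.   ] grip 0.0858 F [ 0.3  0.4 -0.4] J [-0.09  0.65  0.59  1.7  -0.43  0.93  0.56]
d tool mm [ 3.1 -2.2  4.7]
turn [ 0.07 -0.42  0.15] then d [ 3.1 -2.2  4.7]
turn [-2.3000e-01  1.7958e+02  1.1000e-01] then d [-3.1 -2.2 -4.7]
```

View pics/w19.png

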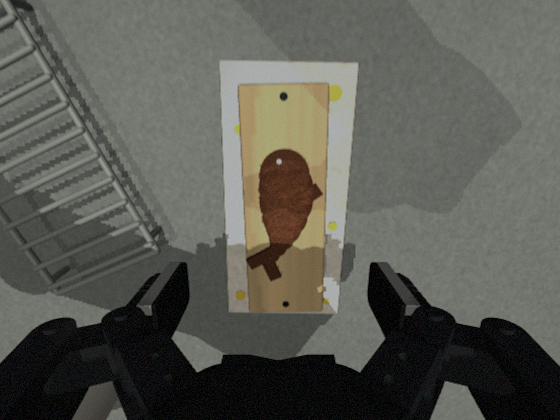

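```bash
python3 - <<'E'
from h import *
f=load("w19.npz");P=ray(f,[238,329,324,248],[84,83,313,311],.028);c=P.mean(0);L=(P[2]+P[3]-P[0]-P[1])/2;print(c,np.linalg.norm(L),np.degrees(np.arctan2(L[1],L[0]))+90)
go(.6172,-.269,.0285,-6)
E
```

```text
[ 0.61722751 -0.26860248  0.028     ] 0.18954186385518654 -5.638008314167493
t 24.37 tcp [ 0.6126 -0.2654  0.1378] jaw bearing -6.42 tooly [-0.001 -0.002 -1.   ] grip 0.0858 F [ 0.3  0.4 -0.4] J [-0.09  0.65  0.59  1.7  -0.43  0.93  0.56]
d tool mm [  2.8 109.3   5.1]
turn [ 0.07 -0.42  0.15] then d [  3.1 109.3   4.9]
turn [-2.3000e-01  1.7958e+02  1.1000e-01] then d [ -3.1 109.3  -4.9]
```

>>> jog_arm --motion '[[1,[0.003,0.01,0.005],[0,-0.4,0]],[1,[0,0.03,0],[0,0,0]],[1,[0,0.03,0],[0,0,0]],[1,[0,0.015,0],[0,0,0]],[1,[0,0.01,0],[0,0,0]],[1,[0,0,0],[0,0,0]],[1,[0,0,0],[0,0,0]]]'

```text
clock: 24.95
tcp_pos: [0.6199, -0.2634, 0.0433]
orientation: [-1.162, 1.281, -1.28]
contact_force: [0.0, -0.3, 0.7]
grip_width: 0.0854
```

```bash
python3 w.py w20|head -1; python3 -c "
from h import *
go(.6172,-.269,.0285,-6)"
```

```text
tip [0.0176 0.0176 0.0176 0.0178 0.0179 0.0179 0.018  0.018 ] w 0.08532071206824285
t 25.0 tcp [ 0.6204 -0.2639  0.0442] jaw bearing -5.58 tooly [ 0.001 -0.001 -1.   ] grip 0.0853 F [ 0.2 -1.   0.2] J [-0.04  0.77  0.51  1.72 -0.5   0.78  0.62]
d tool mm [ 5.4 15.7 -2.7]
turn [-0.09  0.42  0.03] then d [ 5.4 15.7 -2.6]
turn [ 4.0000e-02 -1.7958e+02  1.4000e-01] then d [-5.4 15.7  2.6]
```

View pics/w20.png

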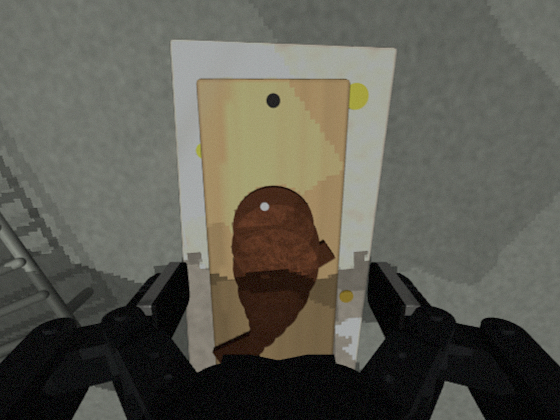

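>>> jog_arm --motion '[[1,[0.005,0.005,-0.002],[0,0.2,0]],[1,[0,0.006,0],[0,0,0]],[1,[0,0.003,0],[0,0,0]],[1,[0,0,0],[0,0,0]],[1,[0,0,0],[0,0,0]]]'

```text
clock: 25.42
tcp_pos: [0.617, -0.2685, 0.0291]
orientation: [-1.159, 1.284, -1.283]
contact_force: [0.4, 0.4, 0.2]
grip_width: 0.0855
```

```bash
python3 w.py w21|head -1; python3 -c "
from h import *
go(.6172,-.269,.0285,-6)"
```

```text
tip [0.0181 0.0182 0.0182 0.0183 0.0183 0.0183 0.0186 0.0187] w 0.08554402655050872
t 25.47 tcp [ 0.6171 -0.2685  0.0292] jaw bearing -5.82 tooly [ 0.  0. -1.] grip 0.0855 F [ 0.6 -0.2  0.7] J [-0.02  0.79  0.5   1.72 -0.51  0.76  0.63]
d tool mm [0.4 0.7 0.2]
turn [-0.01  0.18 -0.01] then d [0.4 0.7 0.2]
turn [-1.0000e-02 -1.7982e+02  1.0000e-02] then d [-0.4  0.7 -0.2]
```

View pics/w21.png

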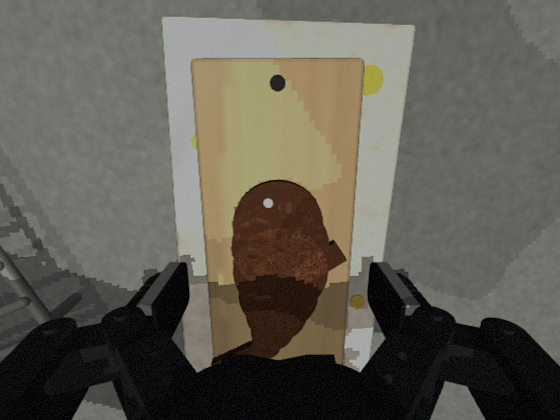

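>>> jog_arm --motion '[[0.85,[0,0,0],[0,0,0]],[0.7,[0,0,0],[0,0,0]],[0.65,[0,0,0],[0,0,0]],[0.65,[0,0,0],[0,0,0]],[0.65,[0,0,0],[0,0,0]],[0.65,[0,0,0],[0,0,0]]]' --force 50

```text
clock: 25.97
tcp_pos: [0.6174, -0.2687, 0.0298]
orientation: [-1.159, 1.283, -1.284]
contact_force: [-0.4, 0.3, 5.0]
grip_width: 0.0646
```

>>> jog_arm --motion '[[0.6,[0,-0.004,0],[0,0,0]],[0.6,[0,-0.01,0],[0,0,0]],[0.6,[0,-0.03,0],[0,0,0]],[0.6,[0,-0.03,0],[0,0,0]],[0.6,[0,-0.02,0],[0,0,0]],[0.6,[0,0,0],[0,0,0]]]'

```text
clock: 26.47
tcp_pos: [0.6193, -0.2702, 0.1285]
orientation: [-1.156, 1.277, -1.289]
contact_force: [0.6, -0.3, -1.4]
grip_width: 0.0641
```

```bash
python3 w.py w22|head -1; python3 -c "
from h import *
go(.4254,-.2046,.12,17.3)"
```

```text
tip [0.0054 0.0054 0.0054 0.0054 0.0056 0.0056 0.0058 0.0063] w 0.06469968322913523
t 26.52 tcp [ 0.6183 -0.2694  0.126 ] jaw bearing -5.83 tooly [ 0.004 -0.002 -1.   ] grip 0.0647 F [ 0.5 -0.3 -2.2] J [-0.07  0.67  0.58  1.69 -0.44  0.91  0.58]
d tool mm [ -44.9    5.1 -198.5]
turn [ -0.25 -23.13   0.11] then d [-119.2    6.  -164.9]
turn [ -0.16 156.87  -0.34] then d [119.2   6.  164.9]
```

View pics/w22.png

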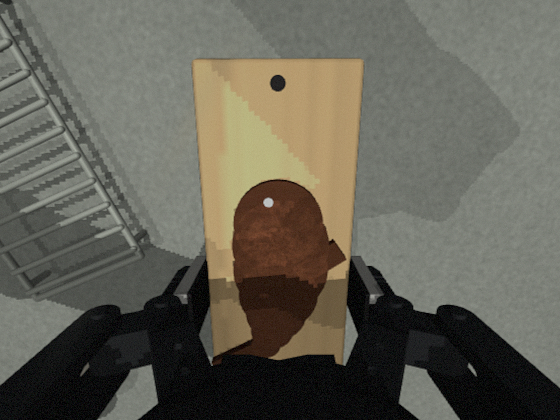

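```bash
python3 - <<'E'
from h import *
a=load("w1.npz")["image"][200:370,130:300,::-1]; b=load("w2.npz")["image"][0:170,0:200,::-1]
cv2.imwrite("pics/ra.png",cv2.resize(a,None,fx=3.5,fy=3.5,interpolation=cv2.INTER_CUBIC))
cv2.imwrite("pics/rb.png",cv2.resize(b,None,fx=3.5,fy=3.5,interpolation=cv2.INTER_CUBIC))
c=load("side0.npz")["image"][240:330,225:325,::-1]
cv2.imwrite("pics/rc.png",cv2.resize(c,None,fx=6,fy=6,interpolation=cv2.INTER_CUBIC))
E
```

```text
(no output)
```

View pics/ra.png

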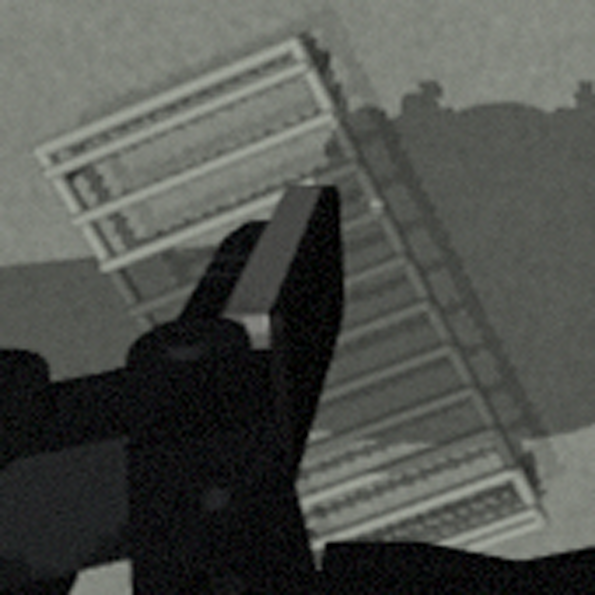

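View pics/rb.png

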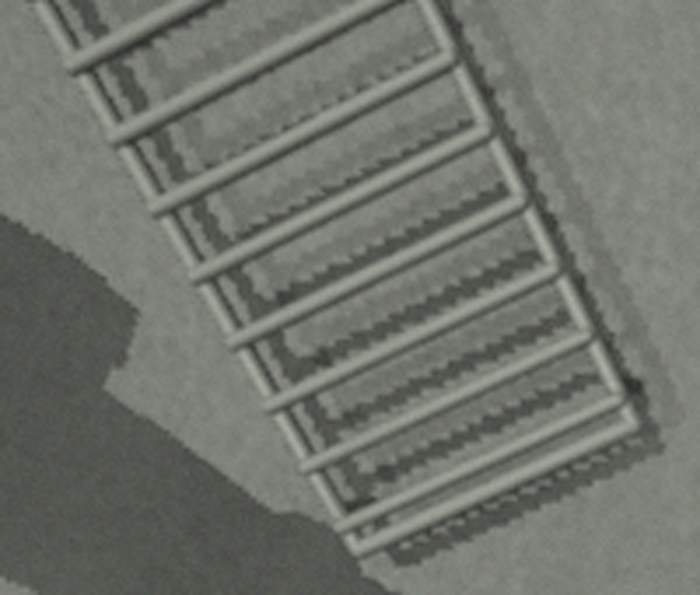

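View pics/rc.png

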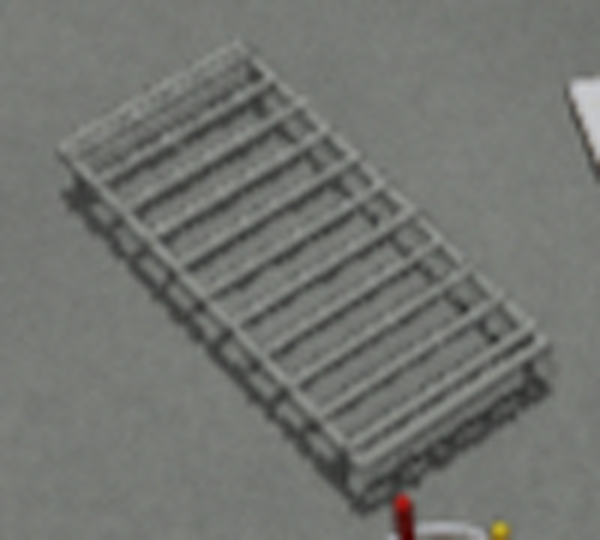

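```bash
python3 - <<'E'
from h import *
def q(n,pts,s,u0,v0,z=.03):
    f=load(n+".npz");p=np.array(pts,float);return ray(f,(p[:,0]+.5)/s-.5+u0,(p[:,1]+.5)/s-.5+v0,z)[:,:2].round(4)
A=q("w1",[(38,152),(300,40),(545,522)],3.5,130,200);B=q("w2",[(635,428),(357,553)],3.5,0,0);S=q("side0",[(65,150),(245,45),(548,342),(355,455)],6,225,240)
print(A,"diag centre",(A[0]+A[2])/2);print(B);print(S,S.mean(0))
E1=(A[0]+A[1])/2;E2=(B[0]+B[1])/2;d=E2-E1;print(E1,E2,(E1+E2)/2,np.linalg.norm(d),np.degrees(np.arctan2(d[1],d[0])))
E
```

```text
[[ 0.3471 -0.1138]
 [ 0.4447 -0.0835]
 [ 0.507  -0.2889]] diag centre [ 0.42705 -0.20135]
[[ 0.5071 -0.2935]
 [ 0.4115 -0.3225]]
[[ 0.3458 -0.1242]
 [ 0.4429 -0.0937]
 [ 0.5048 -0.2985]
 [ 0.4073 -0.3225]] [ 0.4252   -0.209725]
[ 0.3959  -0.09865] [ 0.4593 -0.308 ] [ 0.4276   -0.203325] 0.21873953117806572 -73.15147647506815
```

>>> jog_arm --motion '[[0.6,[0,-0.005,0],[0,-5.75,0]],[0.6,[0,0,0],[0,-5.75,0]],[0.6,[0,0,0],[0,-5.75,0]],[0.6,[0,0,0],[0,-5.75,0]],[0.6,[-0.012,0,-0.018],[0,0,0]],[0.6,[-0.02,0,-0.028],[0,0,0]],[0.6,[-0.02,0,-0.028],[0,0,0]],[0.6,[-0.02,0,-0.028],[0,0,0]],[0.6,[-0.02,0,-0.028],[0,0,0]],[0.6,[0,0,0],[0,0,0]]]'

```text
clock: 27.35
tcp_pos: [0.4562, -0.2163, 0.1257]
orientation: [-1.338, 0.997, -0.978]
contact_force: [-0.4, -0.9, -2.2]
grip_width: 0.0644
```

```bash
python3 w.py w23|head -1; python3 -c "
from h import *
go(.427,-.204,.10,17)"
```

```text
tip [0.0061 0.0061 0.0061 0.0063 0.0063 0.0064 0.0064 0.0067] w 0.06432032241703683
t 27.4 tcp [ 0.4605 -0.2174  0.1266] jaw bearing 17.11 tooly [-0.006  0.003 -1.   ] grip 0.0643 F [ 0.9 -0.6 -1.5] J [-0.09  0.41  0.51  2.08 -0.3   0.73  0.91]
d tool mm [-22.5  26.9 -28. ]
turn [ 0.27  0.11 -0.28] then d [-22.6  26.6 -28.1]
turn [  -0.43 -179.89   -0.42] then d [22.6 26.6 28.1]
```

View pics/w23.png

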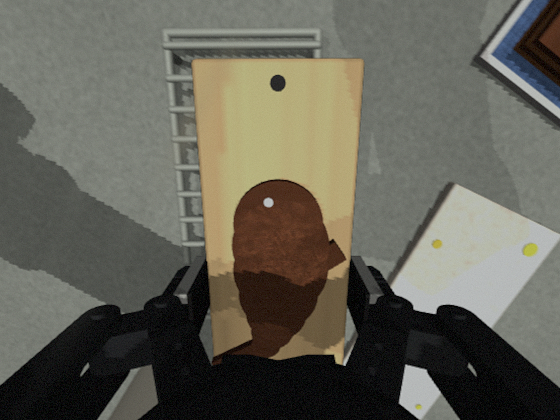

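>>> jog_arm --motion '[[0.6,[-0.011,0,-0.014],[0,0,0]],[0.6,[-0.011,0.005,-0.014],[0,0,0]],[0.6,[0,0.015,0],[0,0,0]],[0.6,[0,0.02,0],[0,0,0]],[0.6,[0,0.015,0],[0,0,0]],[0.6,[0,0,0],[0,0,0]],[0.6,[0,0,0],[0,0,0]]]'

```text
clock: 27.98
tcp_pos: [0.4322, -0.2063, 0.0725]
orientation: [-1.337, 0.987, -0.984]
contact_force: [0.1, -0.4, -1.8]
grip_width: 0.0648
```

```bash
python3 w.py w24|head -1; python3 - <<'E'
from h import *
f=load("w23.npz");P=ray(f,[166,321],[33,32],.03);print(P,P.mean(0)+.1095*np.array([np.cos(np.radians(-73)),np.sin(np.radians(-73)),0]))
go(.427,-.204,.047,17)
E
```

```text
tip [0.0085 0.0086 0.0087 0.0087 0.0091 0.0091 0.0093 0.0093] w 0.06460251745369462
[[ 0.3489101  -0.11673039  0.03      ]
 [ 0.44450069 -0.08713236  0.03      ]] [ 0.4287201  -0.20664674  0.03      ]
t 28.03 tcp [ 0.4327 -0.2067  0.0732] jaw bearing 17.18 tooly [-0.001 -0.    -1.   ] grip 0.0646 F [ 0.5 -1.3 -1.1] J [-0.05  0.46  0.45  2.18 -0.36  0.57  0.97]
d tool mm [-4.2 26.2 -4.7]
turn [0.03 0.18 0.01] then d [-4.2 26.2 -4.7]
turn [ 1.0000e-02 -1.7982e+02 -5.0000e-02] then d [ 4.2 26.2  4.7]
```

View pics/w24.png

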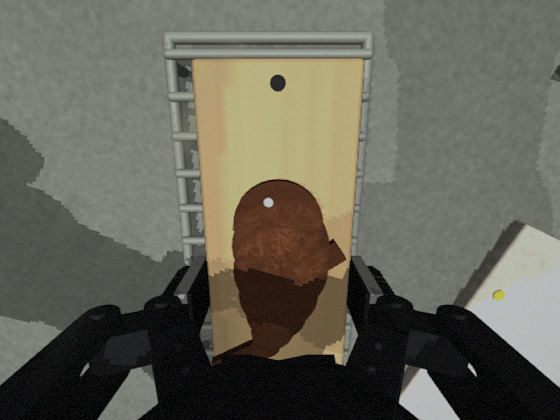

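>>> jog_arm --motion '[[0.6,[-0.002,0.006,-0.003],[0,0,0]],[0.6,[0,0.008,0],[0,0,0]],[0.6,[0,0.006,0],[0,0,0]],[0.6,[0,0.002,0],[0,0,0]],[0.6,[0,0,0],[0,0,0]],[0.6,[0,0,0],[0,0,0]]]'

```text
clock: 28.53
tcp_pos: [0.4289, -0.2054, 0.0511]
orientation: [-1.336, 0.986, -0.985]
contact_force: [0.3, 0.3, -2.2]
grip_width: 0.0647
```

>>> jog_arm --motion '[[0.6,[0,0.001,0],[0,0,0]],[0.6,[0,0,0],[0,0,0]]]'

```text
clock: 28.7
tcp_pos: [0.4291, -0.2054, 0.0503]
orientation: [-1.336, 0.985, -0.986]
contact_force: [-0.2, 0.5, -2.7]
grip_width: 0.0647
```

>>> jog_arm --motion '[[0.6,[0,0.001,0],[0,0,0]],[0.6,[0,0,0],[0,0,0]]]'

```text
clock: 28.87
tcp_pos: [0.429, -0.2053, 0.0492]
orientation: [-1.336, 0.985, -0.986]
contact_force: [0.1, -0.1, -1.4]
grip_width: 0.0643
```

>>> jog_arm --motion '[[0.6,[0,0.001,0],[0,0,0]],[0.6,[0,0,0],[0,0,0]]]'

```text
clock: 29.03
tcp_pos: [0.4289, -0.2053, 0.0481]
orientation: [-1.336, 0.985, -0.985]
contact_force: [0.6, 0.4, -1.4]
grip_width: 0.0646
```

>>> jog_arm --motion '[[0.6,[0,0.001,0],[0,0,0]],[0.6,[0,0,0],[0,0,0]]]'

```text
clock: 29.2
tcp_pos: [0.429, -0.2053, 0.0477]
orientation: [-1.336, 0.986, -0.985]
contact_force: [-2.6, 1.2, 7.4]
grip_width: 0.0642
```

>>> jog_arm --motion '[[0.7,[0,0,0],[0,0,0]],[0.9,[0,0,0],[0,0,0]],[1,[0,0,0],[0,0,0]],[1,[0,0,0],[0,0,0]],[1,[0,-0.008,0],[0,0,0]],[1,[0,-0.025,0],[0,0,0]],[1,[0,-0.035,0],[0,0,0]],[1,[0,-0.035,0],[0,0,0]],[1,[0,0,0],[0,0,0]],[1,[0,0,0],[0,0,0]]]'

```text
clock: 30.03
tcp_pos: [0.4303, -0.2056, 0.1523]
orientation: [-1.334, 0.982, -0.988]
contact_force: [-0.1, 0.2, -1.0]
grip_width: 0.0855
```

```bash
python3 w.py w25; python3 - <<'E'
from bench import r
import cv2
for n in("top","side"): cv2.imwrite(f"pics/{n}25.png",r.grab_frame(n)["image"][:,:,::-1])
E
```

```text
tip [0.0037 0.0038 0.004  0.004  0.0042 0.0043 0.0043 0.0046] w 0.08507813380756164
t 30.08 tcp [ 0.4293 -0.2051  0.1509] jaw bearing 17.21 tooly [ 0.002  0.    -1.   ] grip 0.0851 F [ 0.2 -0.4 -1.3] J [-0.15  0.32  0.55  2.14 -0.25  0.74  0.87]
d tool mm [121.  -48.7 161.2]
turn [-0.11 23.21  0.  ] then d [ 47.7 -49.1 195.8]
turn [ 0.0000e+00 -1.5679e+02  1.5000e-01] then d [ -47.7  -49.1 -195.8]
```

View pics/w25.png

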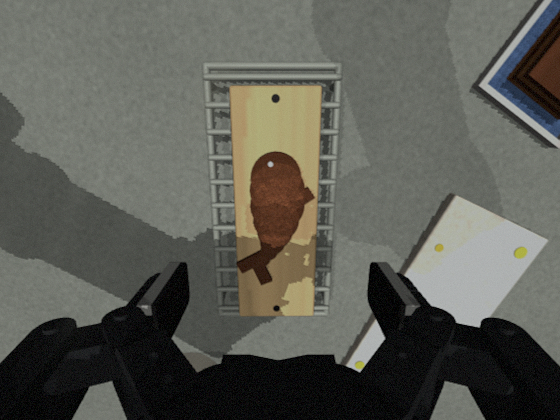

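View pics/side25.png

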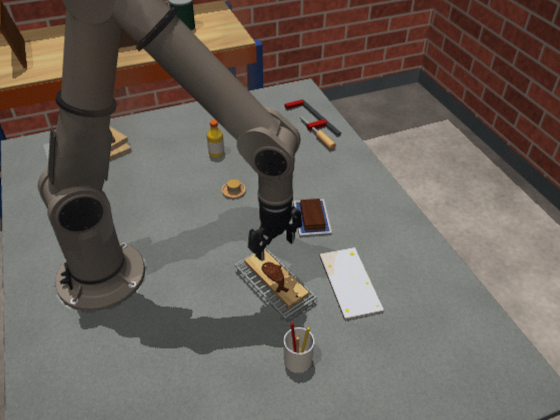

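```bash
python3 - <<'E'
from h import *
f=load("w25.npz")
cv2.imwrite("pics/z25.png",cv2.resize(f["image"][50:330,190:360,::-1],None,fx=2.1,fy=2.1,interpolation=cv2.INTER_CUBIC))
P=ray(f,[230,322,313,240],[86,85,315,316],.046);print("plaque",P.round(4),P.mean(0), np.linalg.norm(P[2]-P[1]))
Q=ray(f,[206,341],[65,65],.03);print("rack end",Q,Q.mean(0)+.1095*np.array([np.cos(np.radians(-73)),np.sin(np.radians(-73)),0]))
E
```

```text
plaque [[ 0.3704 -0.1252  0.046 ]
 [ 0.432  -0.1055  0.046 ]
 [ 0.4874 -0.2855  0.046 ]
 [ 0.4262 -0.3052  0.046 ]] [ 0.42900794 -0.20532565  0.046     ] 0.18834811869335638
rack end [[ 0.34726663 -0.11564975  0.03      ]
 [ 0.44249367 -0.08620161  0.03      ]] [ 0.42689485 -0.20564105  0.03      ]
```

View pics/z25.png

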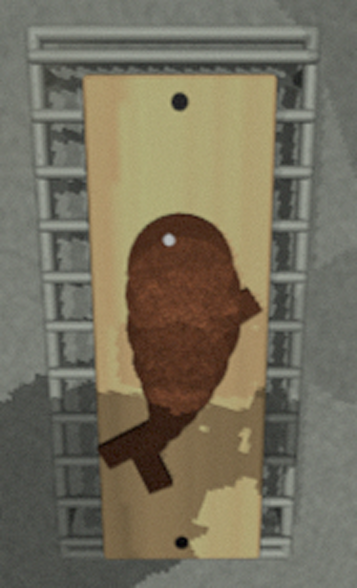

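View pics/top25.png

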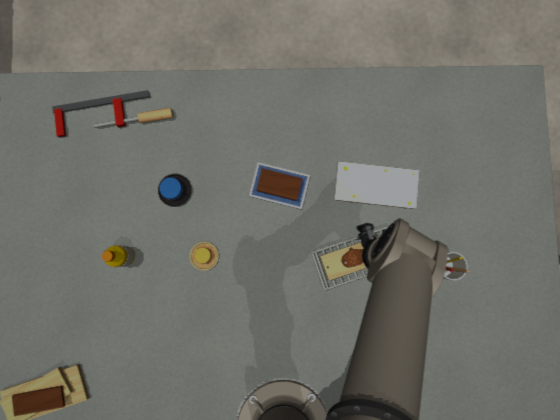

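```bash
python3 -c "
from bench import r
print(r.hand_in()); o=r.get_obs(); print(o['clock'],o['contact_force'],o['tcp_pos'])"
```

```text
the job is handed in; nothing more can be done
None
the job is handed in; nothing more can be done
```

I took the stack apart in the order asked and handed the job in at about 30 s on the clock; the hand-in reports no verdict. Each piece was lowered until the force reading showed contact, then released and photographed before I took the next.

| Piece | Place | Offset from centre at last check |
|---|---|---|
| Brass weight | small wooden dish | about 1.5 mm |
| Blue weight | large black dish | about 4 mm |
| Pressing block | metal tray | under 1 mm; top at 29–31 mm above the bench, flat |
| Plaque, whale up | drying rack | about 2 mm; lengthwise within about 1° |

- **End state:** The gripper was open and about 100 mm above the plaque when I handed in. The bottle and cup looked unmoved in the final top picture.
- **Dish position disagreement:** The side camera placed the large dish about 7 mm off in y from the top camera, and the small dish about 5 mm off. I went by close-range wrist-camera views instead.
- **Rack position disagreement:** My first rough wrist-camera estimate of the rack was 8 mm off. Later wrist estimates agreed with each other to about 3 mm, and the top and side estimates lay within about 6 mm of them.

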